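# Set up a shaft run-out check on the granite plate

## Robot

A 7-joint arm with a two-finger parallel gripper is mounted at the origin on the work surface. World frame = base frame: x ahead of the robot, y to its left, z up, the work surface at z = 0. Lengths are in m, angles in rad, forces in N, time in s.
With the tool pointing down it reaches from about 0.4 to 0.875 m from the base axis. Payload 6.5 kg.
Tool frame: the origin (TCP) lies on the centre line of the jaws, within the pads' length; the fingertips stand 11 mm ahead of it and the grasp point (between the pads) lies 8 mm behind it; z points along the fingers, y is the direction in which the jaws open and shut (so a half turn about z gives the same grasp; the last joint's range is limited). The gripper opens to 88 mm and grips with 3 to 60 N. Pads are 18 mm wide; open, the fingers measure 123 mm over their backs; the gripper's body (75 mm by 187 mm) begins 45 mm behind the grasp point.
Start: joints at [1.111, 0.536, -0.004, 1.538, 0.003, 1.067, -0.071], TCP at [0.249, -0.6, 0.25] pointing down, gripper open.
Joint ranges: [-2.7, 2.7], [-0.37, 2.16], [-1.27, 1.26], [0.24, 2.4], [-1.31, 4.45], [0.19, 1.91], [-2.76, 2.76]. Speed limits (rad/s): [2.39, 2.39, 3.14, 3.14, 3.14, 3.14, 3.14].

## Interface

Orientations are given as a unit quaternion [x, y, z, w].
In Python, from rig import robot, eyes, ticket gives the robot as it stands.
- The arm moves only by the tool play_rows, never from a script. Its argument "motion" is a list of rows, each a list of 7 numbers: the shift along the tool's x, y, z in m, then the turn, a rotation vector about the tool's x, y, z in degrees, then the opening, from -1 (shut) to 1 (fully open), so that 0 is half open. A call has exactly 8 rows; each row shifts and turns the commanded pose from where the row before left it, along the tool's axes as they then stand; what a row does not reach is not made up. A row lasts 1/10 s, in which the tool goes at most 50 mm and 8.59 degrees, less where a joint would pass 70% of its speed; a pose out of reach is approached as far as the arm can. A call with a gripper value outside its range is refused whole. The fingers move at their own pace and stop on an object; "force" is the grip in N (left out, the last holds). Time passes only in rows, so rows that do not move let the fingers close, or fill a call up. It gives the time, the measured TCP pose, the force and the opening at its end, in the units of the state.
- robot.state(): the state, without advancing time (a new reading comes with each control period).
- eyes.grab_frame(name): name is "scene" or "top" or "wrist"; returns (picture, depth): 420x560x3 uint8, red, green, blue; 420x560 float32, m along the optical axis (not along the pixel's ray), 0 where there is no reading.
- eyes.camera_info(name): a dict with "fx", "fy", "cx", "cy" (pixels), "T" (4x4, takes a point from camera to world coordinates); the wrist camera has in their place "mount" (4x4, takes a point from camera to tool coordinates, whose origin is the TCP and whose axes are the flange's). Camera axes: x right, y up, looking along -z (the intrinsics and any distortion apply to the point x, -y, -z); pixel columns grow to the right and rows downward; lengths in m; the calibration is good to about 2 mm. A picture is of the moment at which its call begins: read the wrist's pose just before it. camera_info takes no time and is no camera call.
- ticket.finish_job(): hands the job in, once; it reports no verdict.
The state is a dict: "t": time; "joints": joint angles; "qd": joint speeds; "effort": joint torques, N m; "position": TCP position; "ee_rot": TCP orientation; "contact_force": force on the tool from outside, world axes, zero at the start; "wrist_torque": the same for the moment, N m; "opening": opening from 0.0 (shut) to 1.0 (fully open).
Only numpy, scipy, OpenCV 4.12 (cv2) and the standard library are available. Lean on these libraries where they do the work, as an engineer would, in place of code of your own. Each camera call takes 0.05 s, during which the arm holds its last target. There are 200 camera calls.

## Task

Set up the run-out check on the black granite plate, in a row that runs sideways in line with the end stop, in front of the dial stand: lay the flat spacer 55 mm to the stop's side of the stand's centre and stand the narrow V-block centrally on top of it, and stand the wide V-block on the plate 55 mm to the other side, both grooves running along the row. Then lay the stepped shaft in both grooves, thin end towards the stop and square middle in front of the stand, so that it rests level. Leave the ring, the pin and the eraser on the mat alone.

Things in the scene. Friction and masses are not known exactly. Their poses are not given: they have to be found in the camera images.
- spacer_c (a point): Flat rectangular bright steel spacer, 60 x 45 x 16 mm, about 0.33 kg, loose. Point at its centre (8 mm above its underside); x along its 60 mm length, y along its 45 mm width, z up. Starts lying flat on the grey parts mat, whose top is 3 mm above the table.
- narrow_c (a point): Narrow dark steel V-block, loose, 0.25 kg: 36 mm wide (y, across the groove), 30 mm long (x, along the groove), 33 mm high, with a 90-degree groove 22 mm wide and 11 mm deep along its top. Point at the centre of its outline (16.5 mm above its underside); z up. It carries the shaft's thin end. Starts upright on the mat.
- wide_c (a point): Wide dark steel V-block, loose, 0.55 kg: 60 mm wide (y, across the groove), 30 mm long (x, along the groove), 44 mm high, with a 90-degree groove 32 mm wide and 16 mm deep along its top. Point at the centre of its outline (22 mm above its underside); z up. It carries the shaft's thick end. Starts upright on the mat.
- shaft_c (a point): Stepped aluminium shaft, loose, 0.25 kg, 160 mm long, balanced at its middle: a square of 34 x 34 mm, 36 mm long. From it a thin round end (diameter 16) runs 62 mm to +x, a thick one (diameter 30) 62 mm to -x. Point at the square's centre, on the axis; x towards the thin end; z up at the start, lying on the square on the mat, axis 20 mm above the table. Set up, its axis is 49 mm above the granite.
- plate: Black granite plate, fixed, 240 mm (x) x 310 mm (y) x 50 mm high, so its top is 50 mm above the table. Origin at the centre of its underside; its +x side is the back, away from the robot; its y runs sideways, the direction of the row (+y to the robot's left).
- stand: Dial indicator stand fixed near the back of the granite plate: round dark foot of 52 mm diameter, thin column, and a dial facing the robot; 135 mm high. Origin at the centre of its underside, on the granite; axes parallel to the plate's. Its centre line runs from the origin forwards (-x) over the row.
- stop: End stop fixed on the granite by its left or right edge (varies), 104 to 132 mm sideways of the stand: upright steel block 40 (x) x 20 (y) x 62 mm high on a foot 55 x 30 x 10 mm, with brass buttons on its sides. Origin under its centre, on the granite; axes as the plate's. The row runs along the plate's y through it; the shaft ends short of it. (The low grey dish opposite is not the stop.)
- ring: Plain steel ring gauge, 36 mm outside diameter, 20 mm bore, 14 mm high, loose on the mat, a bystander to leave alone. Origin at the centre of its underside.
- pin: Steel pin gauge standing upright, 20 mm diameter, 35 mm high, loose on the mat, a bystander to leave alone. Origin at the centre of its underside.
- eraser: White eraser, 32 x 18 x 12 mm, loose on the mat, a bystander to leave alone. Origin at the centre of its underside.
There are look-alikes about, which are no part of the job. What is shaped like the part that bears narrow_c but orange or purple is not meant.

How it is judged:
On the way, in this order (a step that is already met when the one before it is completed fails the run):
1. the spacer lies flat in its place on the granite (x of spacer_c in the frame of stop between -0.012 and 0.012 m and ((y of stop in the frame of stand above 0 m and y of spacer_c in the frame of stand between 0.043 and 0.067 m) or (y of stop in the frame of stand below 0 m and y of spacer_c in the frame of stand between -0.067 and -0.043 m)) and z of spacer_c in the frame of plate between 0.054 and 0.062 m and angle between spacer_c's own z axis and vertical below 0.1 rad), for 0.2 s.
2. both V-blocks stand in place, the narrow one on the spacer (all of step 1 and horizontal distance between narrow_c and spacer_c below 0.012 m and x of narrow_c in the frame of stop between -0.012 and 0.012 m and ((y of stop in the frame of stand above 0 m and y of narrow_c in the frame of stand between 0.043 and 0.067 m) or (y of stop in the frame of stand below 0 m and y of narrow_c in the frame of stand between -0.067 and -0.043 m)) and z of narrow_c in the frame of plate between 0.0785 and 0.0865 m and angle between each of narrow_c, wide_c's own z axis and vertical below 0.1 rad and angle between the x axis of each of narrow_c, wide_c and the y axis of plate, either way round below 0.17 rad and x of wide_c in the frame of stop between -0.012 and 0.012 m and ((y of stop in the frame of stand above 0 m and y of wide_c in the frame of stand between -0.067 and -0.043 m) or (y of stop in the frame of stand below 0 m and y of wide_c in the frame of stand between 0.043 and 0.067 m)) and z of wide_c in the frame of plate between 0.068 and 0.076 m), for 0.2 s.
At the end, for the whole second after the job is handed in: Spacer, V-blocks (upright, grooves within 0.17 rad of the row) and shaft within 12 mm of their places, the shaft lengthwise within 15 mm, resting in both grooves, thin end to the stop, level within 0.05 rad, axis within 5 mm of its height; all released and at rest (all of step 2 and x of shaft_c in the frame of stop between -0.012 and 0.012 m and y of shaft_c in the frame of stand between -0.015 and 0.015 m and z of shaft_c in the frame of plate between 0.0942 and 0.1042 m and angle between shaft_c's own x axis and vertical between 1.5208 and 1.6208 rad and x of stop in the frame of shaft_c above 0 m and angle between the x axis of shaft_c and the y axis of plate, either way round below 0.12 rad and contact force between shaft and narrow above 0.2 N and contact force between shaft and wide above 0.2 N and contact force between the fingers and spacer below 0.05 N and contact force between the fingers and narrow below 0.05 N and contact force between the fingers and wide below 0.05 N and contact force between the fingers and shaft below 0.05 N and linear speed of each of spacer, narrow, wide, shaft below 0.02 m/s); the robot touches nothing.
It fails at once if the ring is shifted by more than 25 mm (distance of ring from where it was at the start of the episode above 0.025 m).
It fails at once if the pin is shifted by more than 25 mm (distance of pin from where it was at the start of the episode above 0.025 m).
It fails at once if the eraser is shifted by more than 25 mm (distance of eraser from where it was at the start of the episode above 0.025 m).
It also fails if it takes over 128 s, if anything falls off the work surface, if the arm or the gripper's body presses on something with over 40 N, if the wrist force passes 120 N, or if a joint passes its speed limit or range.

## Working session

There is one attempt and no reset: what is moved stays moved. The work goes in short steps, Python scripts to look and compute and a tool call to move; the robot and the scene stay as the last step left them, time stands still between calls to the robot, and variables do not carry over. Pictures are saved under pics/ and viewed, about 12 in all and at most 16, crops included, and the job is handed in when it is done.

Besides the shell and the picture viewer there is one more tool, called by a JSON object that holds its "api" and its "payload". play_rows: Moves the arm, as the interface text tells. Its arguments: {"type":"object","properties":{"motion":{"type":"array","items":{"type":"array","items":{"type":"number"}}},"force":{"type":"number"}},"required":["motion"]}

```bash
mkdir -p pics; ls; python3 - <<'E'
from rig import robot, eyes
import cv2, numpy as np
print(robot.state())
for n in("scene","top"):
    i,d=eyes.grab_frame(n); cv2.imwrite(f"pics/{n}0.png",i[:,:,::-1]); np.savez(f"{n}0.npz",i=i,d=d)
    print(n,{k:(np.round(v,4).tolist()) if not isinstance(v,str) else v for k,v in eyes.camera_info(n).items()})
print(eyes.camera_info("wrist"))
E
```

```text
pics
{'t': 0.0, 'joints': array([ 1.11078099,  0.53714272, -0.00441398,  1.53885095,  0.00261408,
        1.06731131, -0.07120326]), 'qd': array([ 0.00045525, -0.00048322,  0.00046486, -0.0013775 ,  0.00021955,
       -0.0011005 ,  0.00116585]), 'effort': array([-6.84013230e-04, -5.70978713e+01,  9.90592428e-01, -2.51600271e+01,
       -5.62671502e-02,  1.78312714e-02,  1.27185094e-04]), 'position': array([ 0.24915627, -0.59971195,  0.24886314]), 'ee_rot': array([ 9.80670578e-01,  1.95664223e-01, -2.40048123e-04, -8.18987562e-04]), 'contact_force': array([1.34831815, 0.73302986, 0.57147887]), 'wrist_torque': array([-0.03066059, -0.07602385,  0.0033442 ]), 'opening': 0.9971612653782331}
scene {'fx': 382.2381, 'fy': 382.2381, 'cx': 279.1914, 'cy': 206.6647, 'T': [[-0.4948, -0.7166, 0.4917, 0.8722], [0.8689, -0.3998, 0.2918, 0.198], [-0.0125, 0.5716, 0.8204, 0.71], [0.0, 0.0, 0.0, 1.0]]}
top {'fx': 542.6031, 'fy': 542.6031, 'cx': 289.7346, 'cy': 207.1532, 'T': [[-0.114, 0.973, -0.2005, 0.2498], [-0.9935, -0.1126, 0.0188, -0.0152], [-0.0043, 0.2014, 0.9795, 1.1878], [0.0, 0.0, 0.0, 1.0]]}
{'fx': 372.0325622133924, 'fy': 372.0325622133924, 'cx': 288.01092443592626, 'cy': 211.9019455773183, 'mount': array([[ 8.10239224e-04,  9.61902323e-01,  2.73392146e-01,
         7.00077275e-02],
       [ 9.99999614e-01, -8.72579901e-04,  1.06432182e-04,
         6.29273334e-04],
       [ 3.40933854e-04,  2.73391954e-01, -9.61902658e-01,
        -1.35725283e-01],
       [ 0.00000000e+00,  0.00000000e+00,  0.00000000e+00,
         1.00000000e+00]])}
```

View pics/top0.png

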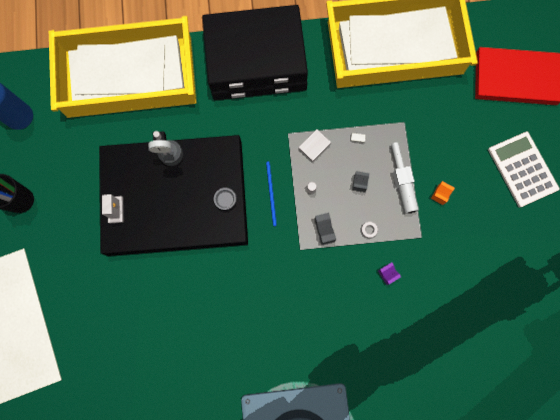

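View pics/scene0.png

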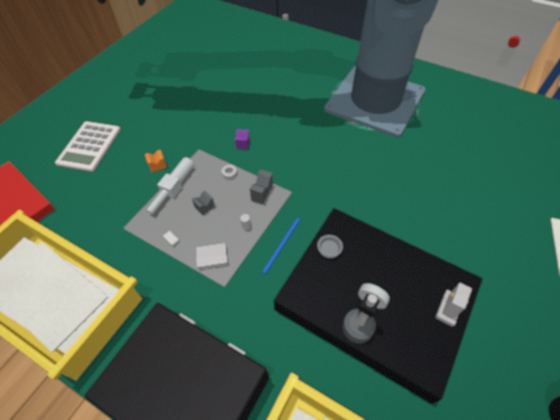

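Top view: the plate is on the left, stop at (113,208), which is the +y side, and stand foot at (170,152). On the mat are the spacer (315,145), narrow V (361,181), wide V (326,228), shaft (404,178, thin end up in the picture), ring (370,230), pin (312,187) and eraser (358,138).

```bash
cat > h.py <<'E'
import numpy as np, cv2
from scipy.spatial.transform import Rotation as R
def cloud(d,ci,T):
    v,u=np.mgrid[:d.shape[0],:d.shape[1]]
    p=np.stack([(u-ci["cx"])/ci["fx"]*d,-(v-ci["cy"])/ci["fy"]*d,-d],-1)
    return p@T[:3,:3].T+T[:3,3]
def wristT(ci,s):
    T=np.eye(4);T[:3,:3]=R.from_quat(s["ee_rot"]).as_matrix();T[:3,3]=s["position"]
    return T@ci["mount"]
def rect(pts):
    (c,s,a)=cv2.minAreaRect((pts*1000).astype(np.float32)); 
    b=cv2.boxPoints((c,s,a)); e=b[1]-b[0]; f=b[2]-b[1]
    L=e if np.hypot(*e)>np.hypot(*f) else f
    return np.round(c,1),np.round(sorted(s)[::-1],1),round(np.degrees(np.arctan2(L[1],L[0]))%180,1) # mm, long-axis heading
E
python3 - <<'E'
from rig import eyes
from h import *
for n in("top","scene"):
    f=np.load(n+"0.npz");ci=eyes.camera_info(n);P=cloud(f["d"],ci,ci["T"]);f_=f["d"]>0
    z=P[...,2]
    if n=="top":
        boxes={"spacer":(298,128,333,163),"narrow":(350,168,373,193),"wide":(312,210,340,246),"shaft":(388,140,422,216),"ring":(360,220,381,240),"pin":(304,178,319,196),"eraser":(349,131,368,145)}
    else: boxes={"spacer":(192,240,232,272),"narrow":(190,188,217,217),"wide":(245,167,276,206),"shaft":(145,153,197,218)}
    print(n)
    for k,(a,b,c,e) in boxes.items():
        m=f_[b:e,a:c]; q=P[b:e,a:c][m]; base=np.percentile(q[:,2],5); zt=np.percentile(q[:,2],97)
        s=q[q[:,2]>(0.5*(zt+base) if k!="shaft" else base+.008)]
        print(k,"base",base.round(4),"top",zt.round(4),*rect(s[:,:2]),len(s))
    if n=="top":
        q=P[f_&(z>.035)&(z<.058)];q=q[(q[:,1]>.02)&(q[:,0]<.75)&(q[:,1]<.5)&(q[:,0]>.3)]
        print("plate",np.median(q[:,2]),*rect(q[:,:2]))
        q=P[195:225,98:128].reshape(-1,3); 
        s=q[q[:,2]>.095]; print("stop",s[:,2].max(),*rect(s[:,:2]),np.median(s[:,:2],0))
        s=q[(q[:,2]>.057)&(q[:,2]<.075)]; print("stopfoot",*rect(s[:,:2]))
        q=P[135:170,155:186].reshape(-1,3); s=q[(q[:,2]>.054)&(q[:,2]<.085)]; print("standfoot",np.median(s[:,2]),cv2.minEnclosingCircle((s[:,:2]*1000).astype(np.float32)))
E
```

```text
top
spacer base -0.0011 top 0.0224 [ 625.2 -108.6] [61.8 45.9] 127.7 532
narrow base -0.0001 top 0.038 [ 528.  -199.1] [37.6 30.5] 163.8 251
wide base -0.0002 top 0.0489 [ 430.9 -106.8] [60.6 30.3] 8.1 428
shaft base -0.0025 top 0.0381 [ 530.7 -300.7] [174.4  72.4] 172.1 1014
ring base -0.0005 top 0.0194 [ 419.8 -203.8] [34.9 34.6] 149.5 153
pin base -0.0003 top 0.04 [526.1 -89.4] [18.7 18.6] 102.8 78
eraser base -0.0006 top 0.0181 [ 631.6 -211.4] [36.9 21.9] 68.8 114
plate 0.04968308468664029 [543.5 214.8] [311.1 241.2] 88.0
stop 1.1878344174055777 [382.9 173.6] [460.1  42.1] 49.6 [0.51738805 0.33115168]
stopfoot [518.2 331.9] [55.4 29.8] 173.8
standfoot 0.07651477324319589 ((624.0244140625, 210.9298095703125), 32.069400787353516)
scene
spacer base 0.0024 top 0.0217 [ 628.4 -109.4] [59.8 46.3] 129.3 632
narrow base 0.0022 top 0.0376 [ 530.7 -200.3] [36.6 32.9] 162.5 266
wide base 0.0002 top 0.0484 [ 433.1 -107.8] [62.6 31.4] 7.4 421
shaft base -0.0001 top 0.0377 [ 516.9 -301.8] [174.7 110.7] 40.2 1112
```

```bash
cat > plan.py <<'E'
import sys,json,math
from h import *
from rig import robot
def Rt(yaw,tilt=0):  # yaw = heading of tool y (deg), tool z down; tilt about tool x (deg)
    y=np.radians(yaw); ty=np.array([np.cos(y),np.sin(y),0]); tz=np.array([0,0,-1.]); tx=np.cross(ty,tz)
    return R.from_matrix(np.stack([tx,ty,tz],1))*R.from_euler('x',tilt,degrees=True)
def plan(way,start=None,step=.042,dstep=7):
    """way: list of (x,y,z,yaw,tilt,opening,minrows)"""
    if start is None:
        s=robot.state(); p=s["position"].copy(); q=R.from_quat(s["ee_rot"])
    else: p=np.array(start[:3]);q=Rt(start[3],start[4])
    print("from",p.round(4),"toolY heading",round(math.degrees(math.atan2(*q.as_matrix()[[1,0],1])),2))
    rows=[]
    for x,y,z,yaw,tilt,op,mn in way:
        g=np.array([x,y,z]); Q=Rt(yaw,tilt)
        n=max(mn,math.ceil(np.linalg.norm(g-p)/step-1e-6),math.ceil(np.degrees((q.inv()*Q).magnitude())/dstep-1e-6),1)
        for k in range(n,0,-1):
            d=q.inv().apply((g-p)/k); w=(q.inv()*Q).as_rotvec(degrees=True)/k
            d=d.round(4)+0.; w=w.round(1)+0.; rows.append([*d.tolist(),*w.tolist(),op])
            p=p+q.apply(d); q=q*R.from_rotvec(w,degrees=True)
        print(len(rows),"rows ->",p.round(4))
    while len(rows)%8: rows.append([0,0,0,0,0,0,rows[-1][6]])
    for i in range(0,len(rows),8): print(json.dumps(rows[i:i+8],separators=(",",":")).replace(".0,",",").replace(".0]","]"))
E
python3 -c "
from plan import *
plan([(.5,-.17,.35,38.5,0,1,1)])"
```

```text
from [ 0.2492 -0.5998  0.249 ] toolY heading -67.44
16 rows -> [ 0.5  -0.17  0.35]
[[0.0248,-0.0188,-0.0063,0,0,-6.6,1],[0.0268,-0.0158,-0.0063,0,0,-6.6,1],[0.0284,-0.0126,-0.0063,0,0,-6.6,1],[0.0297,-0.0093,-0.0063,0,0,-6.6,1],[0.0306,-0.0058,-0.0063,0,0,-6.6,1],[0.031,-0.0023,-0.0063,0,0,-6.6,1],[0.0311,0.0013,-0.0063,0,0,-6.6,1],[0.0307,0.0049,-0.0063,0,0,-6.6,1]]
[[0.03,0.0084,-0.0063,0,0,-6.6,1],[0.0288,0.0117,-0.0063,0,0,-6.6,1],[0.0273,0.015,-0.0063,0,0,-6.7,1],[0.0253,0.0181,-0.0063,0,0,-6.6,1],[0.0231,0.0208,-0.0063,0,0,-6.7,1],[0.0205,0.0234,-0.0062,0,0,-6.6,1],[0.0176,0.0256,-0.0063,0,0,-6.7,1],[0.0145,0.0275,-0.0062,0,-0.1,-6.6,1]]
```

{"api": "play_rows", "payload": {"motion": [[0.0248, -0.0188, -0.0063, 0, 0, -6.6, 1], [0.0268, -0.0158, -0.0063, 0, 0, -6.6, 1], [0.0284, -0.0126, -0.0063, 0, 0, -6.6, 1], [0.0297, -0.0093, -0.0063, 0, 0, -6.6, 1], [0.0306, -0.0058, -0.0063, 0, 0, -6.6, 1], [0.031, -0.0023, -0.0063, 0, 0, -6.6, 1], [0.0311, 0.0013, -0.0063, 0, 0, -6.6, 1], [0.0307, 0.0049, -0.0063, 0, 0, -6.6, 1]], "force": 40}}

```text
t: 0.9
position: [0.3751, -0.384, 0.3001]
ee_rot: [0.79, 0.613, -0.0, -0.0]
contact_force: [0.4, -0.1, -0.8]
opening: 1.0
```

{"api": "play_rows", "payload": {"motion": [[0.03, 0.0084, -0.0063, 0, 0, -6.6, 1], [0.0288, 0.0117, -0.0063, 0, 0, -6.6, 1], [0.0273, 0.015, -0.0063, 0, 0, -6.7, 1], [0.0253, 0.0181, -0.0063, 0, 0, -6.6, 1], [0.0231, 0.0208, -0.0063, 0, 0, -6.7, 1], [0.0205, 0.0234, -0.0062, 0, 0, -6.6, 1], [0.0176, 0.0256, -0.0063, 0, 0, -6.7, 1], [0.0145, 0.0275, -0.0062, 0, 0, -6.6, 1]]}}

```text
t: 1.7
position: [0.5004, -0.1692, 0.3503]
ee_rot: [0.433, 0.902, -0.0, -0.0]
contact_force: [0.9, 0.1, 0.4]
opening: 0.999
```

```bash
cat > look.py <<'E'
from rig import robot,eyes
from h import *
def look(name):
    s=robot.state(); i,d=eyes.grab_frame("wrist"); ci=eyes.camera_info("wrist")
    P=cloud(d,ci,wristT(ci,s)); P[d<=0]=np.nan
    cv2.imwrite(f"pics/{name}.png",i[:,:,::-1]); np.savez(name+".npz",i=i,P=P)
    return i,P
def blobs(P,lo,hi,x0,x1,y0,y1,amin=60):
    z=P[...,2]; m=(z>lo)&(z<hi)&(P[...,0]>x0)&(P[...,0]<x1)&(P[...,1]>y0)&(P[...,1]<y1)
    n,l,st,c=cv2.connectedComponentsWithStats(m.astype(np.uint8))
    for k in range(1,n):
        if st[k,4]<amin: continue
        q=P[l==k]; print("px",c[k].round(),"n",st[k,4],"ztop",np.percentile(q[:,2],95).round(4),*rect(q[:,:2]))
E
python3 - <<'E'
from look import *
i,P=look("mat1")
z=P[...,2]; q=z[(P[...,0]>.4)&(P[...,0]<.65)&(P[...,1]>-.32)&(P[...,1]<-.09)]; print("mat z",np.nanmedian(q))
blobs(P,.011,.2,.37,.68,-.36,-.04)
E
```

```text
mat z 0.40257238812310947
px [275.  87.] n 1499 ztop 0.0487 [ 432.7 -107.8] [60.1 30. ] 7.9
px [347. 128.] n 269 ztop 0.0396 [527.6 -90.7] [19.3 18.6] 133.9
px [222. 147.] n 465 ztop 0.0188 [ 422.3 -205. ] [34.9 34.5] 18.4
px [394. 189.] n 1704 ztop 0.021 [ 627.4 -109.4] [60.5 45.8] 128.8
px [292. 198.] n 790 ztop 0.0374 [ 530.1 -199.8] [36.4 30.3] 163.0
px [239. 247.] n 2468 ztop 0.0383 [ 529.3 -294.8] [160.4  35. ] 4.7
px [347. 248.] n 307 ztop 0.0168 [ 634.6 -209.9] [32.1 18.2] 75.2
px [189. 264.] n 91 ztop 0.0341 [ 480.8 -356.4] [14.1  6.8] 179.1
```

View pics/mat1.png

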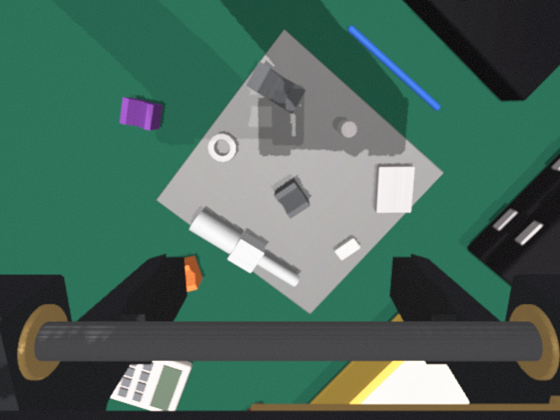

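Wrist picture: all objects agree with the top view to about 2 mm: spacer (394,189), narrow (292,198), wide (275,87), shaft (239,247) with its thin end at lower right, towards +x. Next I grasp the spacer.

```bash
python3 -c "
from plan import *
plan([(.6272,-.1092,.10,38.8,0,1,8),(.6272,-.1092,.017,38.8,0,1,5),(.6272,-.1092,.017,38.8,0,-1,3)])
print('lift to look');plan([(.6272,-.1092,.16,38.8,0,-1,4),(.50,.19,.32,88,0,-1,8)],start=(.6272,-.1092,.017,38.8,0))"
```

```text
from [ 0.5034 -0.1634  0.3516] toolY heading 39.45
8 rows -> [ 0.6272 -0.1091  0.1   ]
13 rows -> [ 0.6272 -0.1092  0.017 ]
16 rows -> [ 0.6272 -0.1092  0.017 ]
[[-0.0046,0.0161,0.0315,0,0,0.1,1],[-0.0046,0.0161,0.0315,0,0,0.1,1],[-0.0046,0.0162,0.0315,0,0,0.1,1],[-0.0045,0.0162,0.0315,0,0,0.1,1],[-0.0045,0.0162,0.0315,0.1,0,0.1,1],[-0.0045,0.0162,0.0315,0,0,0.1,1],[-0.0044,0.0162,0.0315,0.1,0,0,1],[-0.0044,0.0163,0.0315,0,0,0.1,1]]
[[0,0,0.0166,0,0,0,1],[0,0,0.0166,0,0,0,1],[0,0,0.0166,0,0,0,1],[0,0,0.0166,0,0,0,1],[-0.0001,-0.0001,0.0166,0,0,0,1],[0,0,0,0,0,0,-1],[0,0,0,0,0,0,-1],[0,0,0,0,0,0,-1]]
lift to look
from [ 0.6272 -0.1092  0.017 ] toolY heading 38.8
4 rows -> [ 0.6272 -0.1092  0.16  ]
13 rows -> [0.5  0.19 0.32]
[[0,0,-0.0358,0,0,0,-1],[0,0,-0.0357,0,0,0,-1],[0,0,-0.0358,0,0,0,-1],[0,0,-0.0357,0,0,0,-1],[0.0348,0.0098,-0.0178,0,0,-5.5,-1],[0.0337,0.0131,-0.0178,0,0,-5.5,-1],[0.0322,0.0163,-0.0178,0,0,-5.5,-1],[0.0305,0.0193,-0.0178,0,0,-5.5,-1]]
[[0.0286,0.0221,-0.0178,0,0,-5.4,-1],[0.0263,0.0247,-0.0177,0,0,-5.5,-1],[0.0239,0.0271,-0.0178,0,0,-5.4,-1],[0.0212,0.0293,-0.0177,0,0,-5.5,-1],[0.0183,0.0311,-0.0178,0,0,-5.4,-1],[0,0,0,0,0,0,-1],[0,0,0,0,0,0,-1],[0,0,0,0,0,0,-1]]
```

{"api": "play_rows", "payload": {"motion": [[-0.0052, 0.0185, 0.036, 0, 0, 0.1, 1], [-0.0052, 0.0185, 0.036, 0, 0, 0.1, 1], [-0.0052, 0.0185, 0.036, 0, 0, 0.1, 1], [-0.0051, 0.0185, 0.036, 0, 0, 0.1, 1], [-0.0051, 0.0185, 0.036, 0, 0, 0.1, 1], [-0.0051, 0.0185, 0.036, 0, 0, 0.1, 1], [-0.0051, 0.0185, 0.036, 0, 0, 0.1, 1], [0, 0, 0, 0, 0, 0, 1]]}}

```text
t: 2.55
position: [0.6221, -0.1165, 0.0928]
ee_rot: [0.439, 0.898, -0.001, -0.004]
contact_force: [-0.3, -0.7, 0.1]
opening: 1.001
```

```bash
python3 -c "
from plan import *
plan([(.6272,-.1092,.017,38.8,0,1,5),(.6272,-.1092,.017,38.8,0,-1,3)])
i,P=__import__('look').look('sp1');__import__('look').blobs(P,.011,.06,.55,.69,-.25,-.04)"
```

```text
from [ 0.6221 -0.1165  0.0928] toolY heading 37.88
5 rows -> [ 0.6272 -0.1092  0.017 ]
8 rows -> [ 0.6272 -0.1092  0.017 ]
[[0.0004,0.0018,0.0152,-0.1,-0.1,-0.2,1],[0.0004,0.0017,0.0151,0,-0.1,-0.2,1],[0.0005,0.0018,0.0152,-0.1,-0.1,-0.2,1],[0.0005,0.0017,0.0151,0,-0.1,-0.2,1],[0.0005,0.0017,0.0152,-0.1,0,-0.1,1],[0,0,0,0,0,0,-1],[0,0,0,0,0,0,-1],[0,0,0,0,0,0,-1]]
px [303. 223.] n 7484 ztop 0.0207 [ 627.6 -110. ] [60.6 45.2] 129.4
px [114. 258.] n 101 ztop 0.037 [ 550.6 -193. ] [6.4 2. ] 79.1
```

```bash
python3 - <<'E'
s=open('plan.py').read()
s=s.replace('''        s=robot.state(); p=s["position"].copy(); q=R.from_quat(s["ee_rot"])
''','''        c=json.load(open("cmd.json")); p=np.array(c[:3]); q=R.from_quat(c[3:])
        s=robot.state(); print("t",s["t"],"measured-cmd mm",((s["position"]-p)*1000).round(1),"deg",np.degrees((q.inv()*R.from_quat(s["ee_rot"])).as_rotvec()).round(2),"open",s["opening"])
''')
s+='    json.dump([*p.tolist(),*q.as_quat().tolist()],open("cmd.json","w"))\n'
open('plan.py','w').write(s)
E
python3 -c "
from plan import *
plan([(.6275,-.1096,.017,39.1,0,1,5),(.6275,-.1096,.017,39.1,0,-1,3)],start=(.6237,-.1174,.098,37.8,0))
plan([(.6275,-.1096,.16,39.1,0,-1,4),(.50,.19,.30,88,0,-1,10)])"
```

```text
from [ 0.6237 -0.1174  0.098 ] toolY heading 37.8
5 rows -> [ 0.6275 -0.1096  0.017 ]
8 rows -> [ 0.6275 -0.1096  0.017 ]
[[0.0008,0.0016,0.0162,0,0,-0.3,1],[0.0008,0.0015,0.0162,0,0,-0.3,1],[0.0007,0.0016,0.0162,0,0,-0.2,1],[0.0007,0.0016,0.0162,0,0,-0.3,1],[0.0008,0.0015,0.0162,0,0,-0.2,1],[0,0,0,0,0,0,-1],[0,0,0,0,0,0,-1],[0,0,0,0,0,0,-1]]
t 2.6 measured-cmd mm [-4.8 -8.1 78.7] deg [0.18 0.25 1.28] open 1.0000665584096093
from [ 0.6275 -0.1096  0.017 ] toolY heading 39.1
4 rows -> [ 0.6275 -0.1096  0.16  ]
14 rows -> [0.5  0.19 0.3 ]
[[0,0,-0.0357,0,0,0,-1],[0,0,-0.0358,0,0,0,-1],[0,0,-0.0357,0,0,0,-1],[0,0,-0.0358,0,0,0,-1],[0.0313,0.009,-0.014,0,0,-4.9,-1],[0.0304,0.0116,-0.014,0,0,-4.9,-1],[0.0293,0.0142,-0.014,0,0,-4.9,-1],[0.028,0.0167,-0.014,0,0,-4.9,-1]]
[[0.0264,0.019,-0.014,0,0,-4.9,-1],[0.0247,0.0212,-0.014,0,0,-4.9,-1],[0.0229,0.0232,-0.014,0,0,-4.9,-1],[0.0208,0.025,-0.014,0,0,-4.9,-1],[0.0185,0.0268,-0.014,0,0,-4.8,-1],[0.0163,0.0282,-0.014,0,0,-4.9,-1],[0,0,0,0,0,0,-1],[0,0,0,0,0,0,-1]]
```

{"api": "play_rows", "payload": {"motion": [[0.0008, 0.0016, 0.0162, 0, 0, -0.3, 1], [0.0008, 0.0015, 0.0162, 0, 0, -0.3, 1], [0.0007, 0.0016, 0.0162, 0, 0, -0.2, 1], [0.0007, 0.0016, 0.0162, 0, 0, -0.3, 1], [0.0008, 0.0015, 0.0162, 0, 0, -0.2, 1], [0, 0, 0, 0, 0, 0, -1], [0, 0, 0, 0, 0, 0, -1], [0, 0, 0, 0, 0, 0, -1]], "force": 40}}

```text
t: 3.4
position: [0.6279, -0.1107, 0.017]
ee_rot: [0.43, 0.903, -0.0, -0.0]
contact_force: [-0.5, -1.3, -0.2]
opening: 0.753
```

{"api": "play_rows", "payload": {"motion": [[0, 0, 0, 0, 0, 0, -1], [0, 0, 0, 0, 0, 0, -1], [0, 0, 0, 0, 0, 0, -1], [0, 0, 0, 0, 0, 0, -1], [0, 0, 0, 0, 0, 0, -1], [0, 0, 0, 0, 0, 0, -1], [0, 0, 0, 0, 0, 0, -1], [0, 0, 0, 0, 0, 0, -1]]}}

```text
t: 4.2
position: [0.6281, -0.1108, 0.0174]
ee_rot: [0.43, 0.903, -0.0, 0.0]
contact_force: [-0.6, 0.4, 1.8]
opening: 0.505
```

{"api": "play_rows", "payload": {"motion": [[0, 0, -0.0357, 0, 0, 0, -1], [0, 0, -0.0358, 0, 0, 0, -1], [0, 0, -0.0357, 0, 0, 0, -1], [0, 0, -0.0358, 0, 0, 0, -1], [0.0313, 0.009, -0.014, 0, 0, -4.9, -1], [0.0304, 0.0116, -0.014, 0, 0, -4.9, -1], [0.0293, 0.0142, -0.014, 0, 0, -4.9, -1], [0.028, 0.0167, -0.014, 0, 0, -4.9, -1]]}}

```text
t: 5.0
position: [0.5756, 0.0099, 0.216]
ee_rot: [0.268, 0.963, -0.0, -0.001]
contact_force: [0.3, 0.3, -3.6]
opening: 0.506
```

{"api": "play_rows", "payload": {"motion": [[0.0264, 0.019, -0.014, 0, 0, -4.9, -1], [0.0247, 0.0212, -0.014, 0, 0, -4.9, -1], [0.0229, 0.0232, -0.014, 0, 0, -4.9, -1], [0.0208, 0.025, -0.014, 0, 0, -4.9, -1], [0.0185, 0.0268, -0.014, 0, 0, -4.8, -1], [0.0163, 0.0282, -0.014, 0, 0, -4.9, -1], [0, 0, 0, 0, 0, 0, -1], [0, 0, 0, 0, 0, 0, -1]]}}

```text
t: 5.8
position: [0.5001, 0.189, 0.2998]
ee_rot: [0.017, 1.0, -0.0, -0.0]
contact_force: [0.8, -0.6, -3.7]
opening: 0.507
```

```bash
python3 - <<'E'
from look import *
import json
i,P=look("plate1"); s=robot.state(); print(s["position"],s["opening"],json.load(open("cmd.json"))[:3])
z=P[...,2]
zp=np.nanmedian(z[(z>.045)&(z<.057)]);print("granite z",zp)
print("all >granite+4mm");blobs(P,zp+.004,.25,.40,.70,.06,.37,40)
print("stop top");blobs(P,.105,.13,.45,.58,.29,.37,20)
q=P[(z>zp-.012)&(z<zp+.005)&(P[...,1]>.04)&(P[...,1]<.4)&(P[...,0]<.7)&(P[...,0]>.35)]; print("plate",*rect(q[:,:2]))
E
```

```text
[0.50050604 0.18777172 0.29941035] 0.5068758306928899 [0.49999874554933205, 0.19003657484569614, 0.3000000000000001]
granite z 0.050614961601898656
all >granite+4mm
px [436. 196.] n 2562 ztop 0.1135 [520.4 332.5] [55.5 30.9] 177.7
px [201. 196.] n 1555 ztop 0.0653 [515.4  98.4] [47.6 46.6] 86.6
px [316. 366.] n 272 ztop 0.1864 [633.1 206.6] [22.1 18.3] 89.0
stop top
px [448. 204.] n 1109 ztop 0.1138 [520.3 332.4] [40.4 22.1] 177.5
plate [544.  213.4] [310.2 237.1] 88.1
```

View pics/plate1.png

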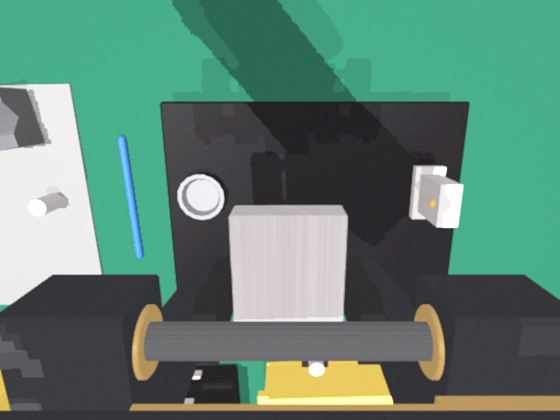

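The picture shows the spacer held flat, the stop at (436,195) and the dish at (201,196). The gripper hides the stand, so I measure it from the top and scene images already taken.

```bash
python3 - <<'E'
from rig import eyes
from h import *
for n in("top","scene"):
    f=np.load(n+"0.npz");ci=eyes.camera_info(n);P=cloud(f["d"],ci,ci["T"]);P[f["d"]<=0]=9
    m=(P[...,0]>.52)&(P[...,0]<.68)&(P[...,1]>.15)&(P[...,1]<.27)
    for lo,hi in((.057,.068),(.068,.08),(.08,.11),(.11,.13),(.13,.15),(.15,.17),(.17,.2)):
        q=P[m&(P[...,2]>lo)&(P[...,2]<hi)]
        if len(q)>4: print(n,lo,hi,len(q),"x",np.percentile(q[:,0],[2,98]).round(4),"y",np.percentile(q[:,1],[2,98]).round(4),"med",np.median(q,0).round(4), "circ",[np.round(v,1) for v in cv2.minEnclosingCircle((q[:,:2]*1000).astype(np.float32))])
E
```

```text
top 0.057 0.068 49 x [0.5824 0.6361] y [0.1797 0.2277] med [0.6108 0.1907 0.063 ] circ [array([583.9, 184.4]), np.float64(55.8)]
top 0.068 0.08 238 x [0.6041 0.6514] y [0.1833 0.2303] med [0.62   0.1999 0.0763] circ [array([628.6, 207.1]), np.float64(26.4)]
top 0.08 0.11 73 x [0.609  0.6413] y [0.186  0.2247] med [0.6208 0.2016 0.0813] circ [array([624.4, 205.3]), np.float64(21.5)]
top 0.11 0.13 7 x [0.6092 0.6119] y [0.2049 0.2091] med [0.6102 0.2068 0.1163] circ [array([611., 207.]), np.float64(2.4)]
top 0.13 0.15 25 x [0.6045 0.6076] y [0.1915 0.2244] med [0.6057 0.2045 0.1451] circ [array([607.1, 208.3]), np.float64(18.7)]
top 0.15 0.17 159 x [0.6049 0.6389] y [0.1864 0.2289] med [0.6102 0.2015 0.1648] circ [array([617.9, 208.1]), np.float64(24.1)]
top 0.17 0.2 181 x [0.6056 0.6331] y [0.1907 0.2247] med [0.6139 0.2069 0.1772] circ [array([617.7, 207.9]), np.float64(20.7)]
scene 0.057 0.068 68 x [0.6387 0.6576] y [0.1823 0.2301] med [0.6542 0.2068 0.063 ] circ [array([637.5, 206.1]), np.float64(25.0)]
scene 0.068 0.08 386 x [0.614  0.6567] y [0.1828 0.2308] med [0.6423 0.206  0.0774] circ [array([632.1, 206.6]), np.float64(25.8)]
scene 0.08 0.11 302 x [0.6171 0.6492] y [0.1895 0.224 ] med [0.6359 0.207  0.0812] circ [array([633. , 205.6]), np.float64(21.8)]
scene 0.11 0.13 40 x [0.6329 0.638 ] y [0.2006 0.2119] med [0.6365 0.2058 0.1187] circ [array([633.6, 206.2]), np.float64(5.7)]
scene 0.13 0.15 30 x [0.6192 0.6422] y [0.1902 0.2243] med [0.6212 0.2061 0.1468] circ [array([626.2, 207. ]), np.float64(18.7)]
scene 0.15 0.17 316 x [0.6107 0.643 ] y [0.1861 0.2278] med [0.6322 0.2069 0.1672] circ [array([620.6, 206.4]), np.float64(24.7)]
scene 0.17 0.2 346 x [0.609  0.6376] y [0.1895 0.2245] med [0.6192 0.2067 0.1786] circ [array([620.1, 207. ]), np.float64(21.3)]
```

```bash
python3 -c "
from plan import *
plan([(.519,.2655,.15,88,0,-1,6),(.519,.2655,.10,88,0,-1,2)])"
```

```text
t 5.85 measured-cmd mm [ 0.5 -2.3 -0.6] deg [0.09 0.07 0.09] open 0.5068758306928899
from [0.5  0.19 0.3 ] toolY heading 88.0
6 rows -> [0.519  0.2655 0.15  ]
8 rows -> [0.519  0.2655 0.1   ]
[[-0.0027,0.0127,0.025,0,0,0,-1],[-0.0027,0.0127,0.025,0,0,0,-1],[-0.0027,0.0127,0.025,0,0,0,-1],[-0.0028,0.0127,0.025,0,0,0,-1],[-0.0027,0.0126,0.025,0,0,0,-1],[-0.0028,0.0127,0.025,0,0,0,-1],[0,0,0.025,0,0,0,-1],[0,0,0.025,0,0,0,-1]]
```

{"api": "play_rows", "payload": {"motion": [[-0.0027, 0.0127, 0.03, 0, 0, 0, -1], [-0.0027, 0.0127, 0.03, 0, 0, 0, -1], [-0.0027, 0.0127, 0.03, 0, 0, 0, -1], [-0.0028, 0.0127, 0.03, 0, 0, 0, -1], [-0.0027, 0.0126, 0.03, 0, 0, 0, -1], [-0.0028, 0.0127, 0.03, 0, 0, 0, -1], [0, 0, 0.02, 0, 0, 0, -1], [0, 0, 0, 0, 0, 0, -1]]}}

```text
t: 6.65
position: [0.5182, 0.2614, 0.0964]
ee_rot: [0.019, 1.0, -0.002, -0.003]
contact_force: [-1.0, -0.7, -3.9]
opening: 0.506
```

```bash
python3 - <<'E'
from look import *
s=robot.state();print(s["t"],s["position"])
i,P=look("plate2")
print("stop");blobs(P,.105,.125,.45,.58,.29,.37,20)
print("held");blobs(P,.075,.13,.45,.60,.2,.31,100)
E
```

```text
6.65 [0.5182388  0.26142902 0.09637836]
stop
px [488. 262.] n 1571 ztop 0.1134 [505.2 332.7] [20.8 10. ] 88.0
px [384. 287.] n 773 ztop 0.1241 [509.2 295. ] [10.4  3.1] 99.3
held
px [289. 270.] n 18931 ztop 0.125 [509.4 261.6] [77.9 46. ] 88.1
```

{"api": "play_rows", "payload": {"motion": [[0, 0, 0.008, 0, 0, 0, -1], [0, 0, 0.008, 0, 0, 0, -1], [0, 0, 0.008, 0, 0, 0, -1], [0, 0, 0.004, 0, 0, 0, -1], [0, 0, 0, 0, 0, 0, -1], [0, 0, 0, 0, 0, 0, -1], [0, 0, 0, 0, 0, 0, -1], [0, 0, 0, 0, 0, 0, -1]]}}

```text
t: 7.5
position: [0.52, 0.2645, 0.0726]
ee_rot: [0.018, 1.0, 0.0, 0.0]
contact_force: [0.3, -0.3, -3.8]
opening: 0.507
```

{"api": "play_rows", "payload": {"motion": [[0.0005, 0.0005, 0.002, 0, 0, 0, -1], [0.0005, 0.0005, 0.002, 0, 0, 0, -1], [0, 0, 0.002, 0, 0, 0, -1], [0, 0, 0.001, 0, 0, 0, -1], [0, 0, 0, 0, 0, 0, -1], [0, 0, 0, 0, 0, 0, -1], [0, 0, 0, 0, 0, 0, -1], [0, 0, 0, 0, 0, 0, -1]]}}

```text
t: 8.3
position: [0.5189, 0.2654, 0.0654]
ee_rot: [0.018, 1.0, 0.0, 0.0]
contact_force: [-0.0, -0.6, -3.7]
opening: 0.505
```

{"api": "play_rows", "payload": {"motion": [[0, 0, 0, 0, 0, 0, 0.23], [0, 0, 0, 0, 0, 0, 0.23], [0, 0, 0, 0, 0, 0, 0.23], [0, 0, 0, 0, 0, 0, 0.23], [0, 0, 0, 0, 0, 0, 0.23], [0, 0, -0.02, 0, 0, 0, 0.23], [0, 0, -0.03, 0, 0, 0, 0.23], [0, 0, -0.04, 0, 0, 0, 0.23]]}}

```text
t: 9.1
position: [0.5179, 0.2648, 0.155]
ee_rot: [0.018, 1.0, -0.001, -0.001]
contact_force: [1.0, 0.4, 0.4]
opening: 0.616
```

```bash
python3 - <<'E'
from look import *
s=robot.state();print(s["t"],s["position"],s["opening"])
i,P=look("plate3")
print("stop");blobs(P,.105,.125,.45,.58,.29,.37,20)
print("spacer");blobs(P,.060,.075,.45,.60,.2,.31,100)
E
```

```text
9.1 [0.51786419 0.26476155 0.1550314 ] 0.6162089770175849
stop
px [420. 245.] n 3108 ztop 0.1136 [520.5 332.5] [40.6 20.7] 178.2
spacer
px [290. 219.] n 6577 ztop 0.0677 [517.7 265.1] [61.1 45.1] 178.2
```

```bash
python3 -c "
from plan import *
plan([(.518,.2,.18,88,0,.4,2),(.530,-.1998,.13,73,0,.4,11),(.530,-.1998,.10,73,0,.4,1),(.530,-.1998,.10,73,0,.4,2)],start=(.518,.2665,.155,88,0))
plan([(.530,-.1998,.017,73,0,.4,6),(.530,-.1998,.017,73,0,.4,2)])
plan([(.530,-.1998,.017,73,0,-1,8)])
plan([(.530,-.1998,.12,73,0,-1,4),(.518,.20,.18,88,0,-1,12),(.518,.2655,.14,88,0,-1,3),(.518,.2655,.12,88,0,-1,1),(.518,.2655,.12,88,0,-1,4)])"
```

```text
from [0.518  0.2665 0.155 ] toolY heading 88.0
2 rows -> [0.518 0.2   0.18 ]
13 rows -> [ 0.53   -0.1998  0.13  ]
14 rows -> [ 0.53   -0.1998  0.1   ]
16 rows -> [ 0.53   -0.1998  0.1   ]
[[-0.0012,-0.0332,-0.0125,0,0,0,0.4],[-0.0011,-0.0333,-0.0125,0,0,0,0.4],[-0.0024,-0.0363,0.0045,0,0,1.4,0.4],[-0.0032,-0.0362,0.0046,0,0,1.4,0.4],[-0.0041,-0.0361,0.0045,0,0,1.4,0.4],[-0.005,-0.036,0.0046,0,0,1.3,0.4],[-0.0058,-0.0359,0.0045,0,0,1.4,0.4],[-0.0067,-0.0357,0.0046,0,0,1.3,0.4]]
[[-0.0075,-0.0356,0.0045,0,0,1.4,0.4],[-0.0084,-0.0354,0.0046,0,0,1.3,0.4],[-0.0092,-0.0352,0.0045,0,0,1.4,0.4],[-0.0101,-0.0349,0.0046,0,0,1.3,0.4],[-0.0108,-0.0347,0.0045,0,0,1.4,0.4],[0,0,0.03,0,0,0,0.4],[0,0,0,0,0,0,0.4],[0,0,0,0,0,0,0.4]]
t 9.15 measured-cmd mm [ -9.  467.3  62.2] deg [ -0.26  -0.31 -14.98] open 0.6141964066374914
from [ 0.53   -0.1998  0.1   ] toolY heading 73.0
6 rows -> [ 0.53   -0.1998  0.017 ]
8 rows -> [ 0.53   -0.1998  0.017 ]
[[0,0,0.0138,0,0,0,0.4],[0,0,0.0138,0,0,0,0.4],[0,0,0.0139,0,0,0,0.4],[0,0,0.0138,0,0,0,0.4],[0,0,0.0139,0,0,0,0.4],[0,0,0.0138,0,0,0,0.4],[0,0,0,0,0,0,0.4],[
[... 647 characters left out ...]
]
[[0,0,-0.0258,0,0,0,-1],[0,0,-0.0257,0,0,0,-1],[0,0,-0.0257,0,0,0,-1],[0,0,-0.0258,0,0,0,-1],[0.0107,0.0316,-0.005,0,0,-1.2,-1],[0.01,0.0318,-0.005,0,0,-1.3,-1],[0.0093,0.032,-0.005,0,0,-1.2,-1],[0.0086,0.0322,-0.005,0,0,-1.3,-1]]
[[0.0079,0.0324,-0.005,0,0,-1.3,-1],[0.0072,0.0325,-0.005,0,0,-1.2,-1],[0.0065,0.0327,-0.005,0,0,-1.2,-1],[0.0058,0.0328,-0.005,0,0,-1.3,-1],[0.0051,0.0329,-0.005,0,0,-1.2,-1],[0.0044,0.0331,-0.005,0,0,-1.3,-1],[0.0036,0.0331,-0.005,0,0,-1.2,-1],[0.0029,0.0332,-0.005,0,0,-1.3,-1]]
[[0.0008,0.0218,0.0133,0,0,0,-1],[0.0007,0.0218,0.0134,0,0,0,-1],[0.0008,0.0219,0.0133,0,0,0,-1],[0,0,0.02,0,0,0,-1],[0,0,0,0,0,0,-1],[0,0,0,0,0,0,-1],[0,0,0,0,0,0,-1],[0,0,0,0,0,0,-1]]
```

{"api": "play_rows", "payload": {"motion": [[-0.0012, -0.0332, -0.0125, 0, 0, 0, 0.4], [-0.0011, -0.0333, -0.0125, 0, 0, 0, 0.4], [-0.0024, -0.0363, 0.0045, 0, 0, 1.4, 0.4], [-0.0032, -0.0362, 0.0046, 0, 0, 1.4, 0.4], [-0.0041, -0.0361, 0.0045, 0, 0, 1.4, 0.4], [-0.005, -0.036, 0.0046, 0, 0, 1.3, 0.4], [-0.0058, -0.0359, 0.0045, 0, 0, 1.4, 0.4], [-0.0067, -0.0357, 0.0046, 0, 0, 1.3, 0.4]]}}

```text
t: 9.95
position: [0.5252, -0.0206, 0.1529]
ee_rot: [0.09, 0.996, -0.0, 0.0]
contact_force: [0.9, -0.5, 0.6]
opening: 0.697
```

{"api": "play_rows", "payload": {"motion": [[-0.0075, -0.0356, 0.0045, 0, 0, 1.4, 0.4], [-0.0084, -0.0354, 0.0046, 0, 0, 1.3, 0.4], [-0.0092, -0.0352, 0.0045, 0, 0, 1.4, 0.4], [-0.0101, -0.0349, 0.0046, 0, 0, 1.3, 0.4], [-0.0108, -0.0347, 0.0045, 0, 0, 1.4, 0.4], [0, 0, 0.03, 0, 0, 0, 0.4], [0, 0, 0, 0, 0, 0, 0.4], [0, 0, 0, 0, 0, 0, 0.4]]}}

```text
t: 10.75
position: [0.5304, -0.1996, 0.1004]
ee_rot: [0.147, 0.989, 0.001, -0.001]
contact_force: [0.7, -0.0, -0.3]
opening: 0.697
```

```bash
python3 - <<'E'
from look import *
s=robot.state();print(s["t"],s["position"],s["opening"])
i,P=look("nar1")
blobs(P,.020,.055,.45,.60,-.3,-.13,100)
E
```

```text
10.75 [ 0.53042124 -0.19962917  0.10035982] 0.6970662344262031
px [120. 221.] n 6476 ztop 0.0381 [ 498.  -288.8] [96.  22.4] 0.0
px [287. 230.] n 3470 ztop 0.0374 [ 529.7 -200.4] [36.5 30.1] 163.1
```

{"api": "play_rows", "payload": {"motion": [[0, 0, 0.0138, 0, 0, 0, 0.4], [0, 0, 0.0138, 0, 0, 0, 0.4], [0, 0, 0.0139, 0, 0, 0, 0.4], [0, 0, 0.0138, 0, 0, 0, 0.4], [0, 0, 0.0139, 0, 0, 0, 0.4], [0, 0, 0.0138, 0, 0, 0, 0.4], [0, 0, 0, 0, 0, 0, 0.4], [0, 0, 0, 0, 0, 0, 0.4]]}}

```text
t: 11.6
position: [0.5304, -0.2007, 0.0166]
ee_rot: [0.148, 0.989, 0.0, -0.0]
contact_force: [0.6, -0.4, -0.0]
opening: 0.7
```

{"api": "play_rows", "payload": {"motion": [[0, 0, 0, 0, 0, 0, -1], [0, 0, 0, 0, 0, 0, -1], [0, 0, 0, 0, 0, 0, -1], [0, 0, 0, 0, 0, 0, -1], [0, 0, 0, 0, 0, 0, -1], [0, 0, 0, 0, 0, 0, -1], [0, 0, 0, 0, 0, 0, -1], [0, 0, 0, 0, 0, 0, -1]]}}

```text
t: 12.4
position: [0.5306, -0.2009, 0.0174]
ee_rot: [0.148, 0.989, -0.0, 0.0]
contact_force: [0.0, 0.9, 3.2]
opening: 0.336
```

{"api": "play_rows", "payload": {"motion": [[0, 0, 0, 0, 0, 0, -1], [0, 0, 0, 0, 0, 0, -1], [0, 0, 0, 0, 0, 0, -1], [0, 0, 0, 0, 0, 0, -1], [0, 0, 0, 0, 0, 0, -1], [0, 0, 0, 0, 0, 0, -1], [0, 0, 0, 0, 0, 0, -1], [0, 0, 0, 0, 0, 0, -1]]}}

```text
t: 13.2
position: [0.5307, -0.2009, 0.0174]
ee_rot: [0.148, 0.989, -0.0, 0.0]
contact_force: [-1.9, 0.8, 5.8]
opening: 0.338
```

{"api": "play_rows", "payload": {"motion": [[0, 0, -0.0258, 0, 0, 0, -1], [0, 0, -0.0257, 0, 0, 0, -1], [0, 0, -0.0257, 0, 0, 0, -1], [0, 0, -0.0258, 0, 0, 0, -1], [0.0107, 0.0316, -0.005, 0, 0, -1.2, -1], [0.01, 0.0318, -0.005, 0, 0, -1.3, -1], [0.0093, 0.032, -0.005, 0, 0, -1.2, -1], [0.0086, 0.0322, -0.005, 0, 0, -1.3, -1]]}}

```text
t: 14.0
position: [0.526, -0.0666, 0.1399]
ee_rot: [0.105, 0.995, -0.0, -0.001]
contact_force: [0.2, 0.4, -2.1]
opening: 0.34
```

{"api": "play_rows", "payload": {"motion": [[0.0079, 0.0324, -0.005, 0, 0, -1.3, -1], [0.0072, 0.0325, -0.005, 0, 0, -1.2, -1], [0.0065, 0.0327, -0.005, 0, 0, -1.2, -1], [0.0058, 0.0328, -0.005, 0, 0, -1.3, -1], [0.0051, 0.0329, -0.005, 0, 0, -1.2, -1], [0.0044, 0.0331, -0.005, 0, 0, -1.3, -1], [0.0036, 0.0331, -0.005, 0, 0, -1.2, -1], [0.0029, 0.0332, -0.005, 0, 0, -1.3, -1]]}}

```text
t: 14.8
position: [0.5182, 0.1997, 0.1797]
ee_rot: [0.017, 1.0, -0.0, -0.001]
contact_force: [-0.1, -0.7, -2.4]
opening: 0.333
```

{"api": "play_rows", "payload": {"motion": [[0.0008, 0.0218, 0.0133, 0, 0, 0, -1], [0.0007, 0.0218, 0.0134, 0, 0, 0, -1], [0.0008, 0.0219, 0.0133, 0, 0, 0, -1], [0, 0, 0.01, 0, 0, 0, -1], [0, 0, 0.01, 0, 0, 0, -1], [0, 0, 0, 0, 0, 0, -1], [0, 0, 0, 0, 0, 0, -1], [0, 0, 0, 0, 0, 0, -1]]}}

```text
t: 15.6
position: [0.5194, 0.2637, 0.1208]
ee_rot: [0.018, 1.0, -0.0, 0.0]
contact_force: [-0.1, -0.3, -1.9]
opening: 0.339
```

```bash
python3 - <<'E'
from look import *
s=robot.state();print(s["t"],s["position"],s["opening"])
i,P=look("nar2")
print("spacer");blobs(P,.060,.075,.45,.60,.2,.31,100)
print("block");blobs(P,.10,.155,.45,.60,.22,.31,100)
E
```

```text
15.6 [0.51943543 0.26368401 0.12079671] 0.33923492835586433
spacer
px [292. 207.] n 4533 ztop 0.0677 [507.7 265.3] [45.1 41.1] 87.9
block
px [288. 281.] n 12049 ztop 0.1516 [513.3 263.2] [62.3 27.2] 86.8
```

View pics/nar2.png

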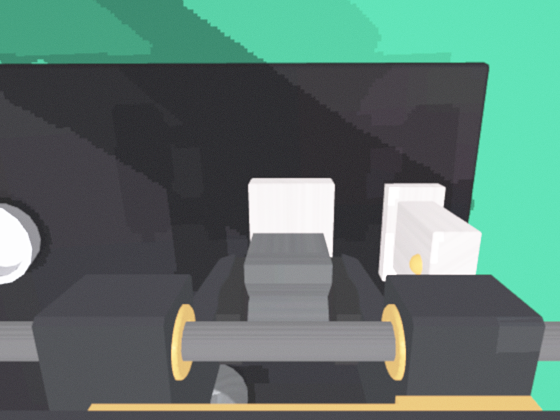

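The picture shows the narrow block held upright over the spacer at (290,215), groove along the row. I lower and release it.

{"api": "play_rows", "payload": {"motion": [[0, 0.0015, 0.01, 0, 0, 0, -1], [0, 0, 0.01, 0, 0, 0, -1], [0, 0, 0.008, 0, 0, 0, -1], [0, 0, 0.006, 0, 0, 0, -1], [0, 0, 0.003, 0, 0, 0, -1], [0, 0, 0, 0, 0, 0, -1], [0, 0, 0, 0, 0, 0, -1], [0, 0, 0, 0, 0, 0, -1]]}}

```text
t: 16.45
position: [0.5191, 0.2661, 0.0837]
ee_rot: [0.018, 1.0, 0.0, 0.0]
contact_force: [0.4, -0.9, -2.4]
opening: 0.341
```

{"api": "play_rows", "payload": {"motion": [[0, 0, 0.001, 0, 0, 0, -1], [0, 0, 0.001, 0, 0, 0, -1], [0, 0, 0.0005, 0, 0, 0, -1], [0, 0, 0, 0, 0, 0, -1], [0, 0, 0, 0, 0, 0, -1], [0, 0, 0, 0, 0, 0, -1], [0, 0, 0, 0, 0, 0, -1], [0, 0, 0, 0, 0, 0, -1]]}}

```text
t: 17.25
position: [0.5189, 0.2659, 0.0808]
ee_rot: [0.018, 1.0, -0.0, -0.0]
contact_force: [0.5, -0.1, -2.3]
opening: 0.333
```

```bash
python3 -c "
from plan import *
a=(.518,.267,.0805,88)
plan([(*a,0,.05,5),(.518,.267,.15,88,0,.05,3),(.4327,-.1078,.16,97.9,0,.4,12),(.4327,-.1078,.12,97.9,0,.4,1),(.4327,-.1078,.12,97.9,0,.4,3)],start=(*a,0))
"
```

```text
from [0.518  0.267  0.0805] toolY heading 88.0
5 rows -> [0.518  0.267  0.0805]
8 rows -> [0.518 0.267 0.15 ]
20 rows -> [ 0.4327 -0.1078  0.16  ]
21 rows -> [ 0.4327 -0.1078  0.12  ]
24 rows -> [ 0.4327 -0.1078  0.12  ]
[[0,0,0,0,0,0,0.05],[0,0,0,0,0,0,0.05],[0,0,0,0,0,0,0.05],[0,0,0,0,0,0,0.05],[0,0,0,0,0,0,0.05],[0,0,-0.0232,0,0,0,0.05],[0,0,-0.0231,0,0,0,0.05],[0,0,-0.0232,0,0,0,0.05]]
[[0.006,-0.0315,-0.0008,0,0,-0.8,0.4],[0.0065,-0.0314,-0.0008,0,0,-0.8,0.4],[0.0069,-0.0313,-0.0008,0,0,-0.8,0.4],[0.0073,-0.0312,-0.0008,0,0,-0.8,0.4],[0.0078,-0.0311,-0.0009,0,0,-0.8,0.4],[0.0082,-0.0309,-0.0008,0,0,-0.8,0.4],[0.0086,-0.0308,-0.0009,0,0,-0.9,0.4],[0.0091,-0.0307,-0.0008,0,0,-0.8,0.4]]
[[0.0095,-0.0306,-0.0009,0,0,-0.9,0.4],[0.01,-0.0304,-0.0008,0,0,-0.8,0.4],[0.0104,-0.0303,-0.0009,0,0,-0.9,0.4],[0.011,-0.0301,-0.0008,0,0,-0.8,0.4],[0,0,0.04,0,0,0,0.4],[0,0,0,0,0,0,0.4],[0,0,0,0,0,0,0.4],[0,0,0,0,0,0,0.4]]
```

{"api": "play_rows", "payload": {"motion": [[0, 0, 0, 0, 0, 0, 0.05], [0, 0, 0, 0, 0, 0, 0.05], [0, 0, 0, 0, 0, 0, 0.05], [0, 0, 0, 0, 0, 0, 0.05], [0, 0, 0, 0, 0, 0, 0.05], [0, 0, -0.0232, 0, 0, 0, 0.05], [0, 0, -0.0231, 0, 0, 0, 0.05], [0, 0, -0.0232, 0, 0, 0, 0.05]]}}

```text
t: 18.05
position: [0.5187, 0.2659, 0.151]
ee_rot: [0.018, 1.0, -0.0, -0.0]
contact_force: [-0.1, -0.2, -0.4]
opening: 0.523
```

```bash
python3 - <<'E'
from look import *
i,P=look("nar3")
print("spacer");blobs(P,.060,.078,.45,.60,.2,.31,100)
print("block");blobs(P,.085,.115,.45,.60,.22,.31,100)
E
```

```text
spacer
px [287. 202.] n 3059 ztop 0.0704 [517.3 265.2] [60.1 45. ] 178.2
block
px [288. 237.] n 3884 ztop 0.1003 [518.  265.6] [37.1 30.1] 178.0
```

{"api": "play_rows", "payload": {"motion": [[0.006, -0.0315, -0.0008, 0, 0, -0.8, 0.4], [0.0065, -0.0314, -0.0008, 0, 0, -0.8, 0.4], [0.0069, -0.0313, -0.0008, 0, 0, -0.8, 0.4], [0.0073, -0.0312, -0.0008, 0, 0, -0.8, 0.4], [0.0078, -0.0311, -0.0009, 0, 0, -0.8, 0.4], [0.0082, -0.0309, -0.0008, 0, 0, -0.8, 0.4], [0.0086, -0.0308, -0.0009, 0, 0, -0.9, 0.4], [0.0091, -0.0307, -0.0008, 0, 0, -0.8, 0.4]]}}

```text
t: 18.9
position: [0.4614, 0.0149, 0.1569]
ee_rot: [-0.039, 0.999, -0.0, 0.0]
contact_force: [0.2, -0.1, -0.3]
opening: 0.705
```

{"api": "play_rows", "payload": {"motion": [[0.0095, -0.0306, -0.0009, 0, 0, -0.9, 0.4], [0.01, -0.0304, -0.0008, 0, 0, -0.8, 0.4], [0.0104, -0.0303, -0.0009, 0, 0, -0.9, 0.4], [0.011, -0.0301, -0.0008, 0, 0, -0.8, 0.4], [0, 0, 0.04, 0, 0, 0, 0.4], [0, 0, 0, 0, 0, 0, 0.4], [0, 0, 0, 0, 0, 0, 0.4], [0, 0, 0, 0, 0, 0, 0.4]]}}

```text
t: 19.7
position: [0.4343, -0.1076, 0.1215]
ee_rot: [-0.07, 0.998, 0.0, 0.001]
contact_force: [-0.3, 0.6, 0.8]
opening: 0.699
```

```bash
python3 - <<'E'
from look import *
from plan import *
i,P=look("wide1")
print("wide");blobs(P,.020,.06,.37,.50,-.17,-.05,100)
plan([(.4325,-.1078,.031,97.9,0,.4,6),(.4325,-.1078,.031,97.9,0,.4,2)])
plan([(.4325,-.1078,.16,97.9,0,-1,4),(.515,.158,.16,88,0,-1,9),(.515,.158,.13,88,0,-1,1),(.515,.158,.13,88,0,-1,2)])
E
```

```text
wide
px [288. 220.] n 5162 ztop 0.0485 [ 432.3 -108.3] [60.5 30. ] 8.1
t 19.75 measured-cmd mm [1.7 0.1 1.5] deg [ 0.02 -0.1  -0.09] open 0.7000407140349174
from [ 0.4327 -0.1078  0.12  ] toolY heading 97.9
6 rows -> [ 0.4325 -0.1078  0.031 ]
8 rows -> [ 0.4325 -0.1078  0.031 ]
[[0,0,0.0148,0,0,0,0.4],[0,0,0.0148,0,0,0,0.4],[0,0,0.0148,0,0,0,0.4],[0.0001,0,0.0149,0,0,0,0.4],[0,0,0.0148,0,0,0,0.4],[0.0001,0,0.0149,0,0,0,0.4],[0,0,0,0,0,0,0.4],[0,0,0,0,0,0,0.4]]
t 19.75 measured-cmd mm [ 1.9  0.1 90.5] deg [ 0.02 -0.1  -0.09] open 0.7000407140349174
from [ 0.4325 -0.1078  0.031 ] toolY heading 97.9
4 rows -> [ 0.4325 -0.1078  0.16  ]
13 rows -> [0.515 0.158 0.16 ]
14 rows -> [0.515 0.158 0.13 ]
16 rows -> [0.515 0.158 0.13 ]
[[0,0,-0.0323,0,0,0,-1],[0,0,-0.0322,0,0,0,-1],[0,0,-0.0323,0,0,0,-1],[0,0,-0.0322,0,0,0,-1],[-0.0131,0.028,0,0,0,1.1,-1],[-0.0126,0.0282,0,0,0,1.1,-1],[-0.0121,0.0285,0,0,0,1.1,-1],[-0.0115,0.0287,0,0,0,1.1,-1]]
[[-0.011,0.0289,0,0,0,1.1,-1],[-0.0104,0.0291,0,0,0,1.1,-1],[-0.0098,0.0293,0,0,0,1.1,-1],[-0.0093,0.0295,0,0,0,1.1,-1],[-0.0087,0.0298,0,0,0,1.1,-1],[0,0,0.03,0,0,0,-1],[0,0,0,0,0,0,-1],[0,0,0,0,0,0,-1]]
```

Narrow block stands at (518.0, 265.6) mm on the spacer, as wanted. Next is the wide block.

{"api": "play_rows", "payload": {"motion": [[0.0015, 0, 0.0148, 0, 0, 0, 0.4], [0, 0, 0.0148, 0, 0, 0, 0.4], [0, 0, 0.0148, 0, 0, 0, 0.4], [0, 0, 0.0149, 0, 0, 0, 0.4], [0, 0, 0.0148, 0, 0, 0, 0.4], [0, 0, 0.0149, 0, 0, 0, 0.4], [0, 0, 0, 0, 0, 0, 0.4], [0, 0, 0, 0, 0, 0, 0.4]], "force": 50}}

```text
t: 20.55
position: [0.4326, -0.1086, 0.0321]
ee_rot: [-0.069, 0.998, -0.0, 0.0]
contact_force: [0.1, 0.3, 1.0]
opening: 0.697
```

{"api": "play_rows", "payload": {"motion": [[0, 0, 0, 0, 0, 0, -1], [0, 0, 0, 0, 0, 0, -1], [0, 0, 0, 0, 0, 0, -1], [0, 0, 0, 0, 0, 0, -1], [0, 0, 0, 0, 0, 0, -1], [0, 0, 0, 0, 0, 0, -1], [0, 0, 0, 0, 0, 0, -1], [0, 0, 0, 0, 0, 0, -1]]}}

```text
t: 21.35
position: [0.432, -0.1086, 0.0316]
ee_rot: [-0.069, 0.998, 0.0, 0.0]
contact_force: [-1.7, 2.6, 5.8]
opening: 0.333
```

{"api": "play_rows", "payload": {"motion": [[0, 0, 0, 0, 0, 0, -1], [0, 0, 0, 0, 0, 0, -1], [0, 0, 0, 0, 0, 0, -1], [0, 0, 0, 0, 0, 0, -1], [0, 0, 0, 0, 0, 0, -1], [0, 0, 0, 0, 0, 0, -1], [0, 0, 0, 0, 0, 0, -1], [0, 0, 0, 0, 0, 0, -1]]}}

```text
t: 22.15
position: [0.432, -0.1086, 0.0316]
ee_rot: [-0.069, 0.998, 0.0, 0.0]
contact_force: [-0.4, 2.0, 6.5]
opening: 0.33
```

{"api": "play_rows", "payload": {"motion": [[0, 0, -0.0323, 0, 0, 0, -1], [0, 0, -0.0322, 0, 0, 0, -1], [0, 0, -0.0323, 0, 0, 0, -1], [0, 0, -0.0322, 0, 0, 0, -1], [-0.0131, 0.028, 0, 0, 0, 1.1, -1], [-0.0126, 0.0282, 0, 0, 0, 1.1, -1], [-0.0121, 0.0285, 0, 0, 0, 1.1, -1], [-0.0115, 0.0287, 0, 0, 0, 1.1, -1]]}}

```text
t: 22.95
position: [0.4678, 0.0095, 0.1596]
ee_rot: [-0.029, 1.0, -0.0, -0.001]
contact_force: [1.3, -0.9, -6.2]
opening: 0.337
```

{"api": "play_rows", "payload": {"motion": [[-0.011, 0.0289, 0, 0, 0, 1.1, -1], [-0.0104, 0.0291, 0, 0, 0, 1.1, -1], [-0.0098, 0.0293, 0, 0, 0, 1.1, -1], [-0.0093, 0.0295, 0, 0, 0, 1.1, -1], [-0.0087, 0.0298, 0, 0, 0, 1.1, -1], [0, 0, 0.03, 0, 0, 0, -1], [0, 0, 0, 0, 0, 0, -1], [0, 0, 0, 0, 0, 0, -1]]}}

```text
t: 23.75
position: [0.5133, 0.1556, 0.1293]
ee_rot: [0.018, 1.0, -0.001, -0.002]
contact_force: [0.8, 0.7, -4.8]
opening: 0.335
```

```bash
python3 - <<'E'
from look import *
s=robot.state();print(s["t"],s["position"],s["opening"])
i,P=look("wide2")
print("block");blobs(P,.115,.165,.45,.60,.10,.20,100)
print("dish");blobs(P,.056,.08,.47,.56,.05,.135,100)
E
```

```text
23.75 [0.51333009 0.15560113 0.12927161] 0.3350314867253729
block
px [288. 274.] n 14705 ztop 0.1621 [503.6 155.5] [49.5 48.4] 138.2
px [288. 370.] n 1494 ztop 0.1461 [539.8 154.2] [30.1 10.5] 87.0
dish
px [184. 241.] n 2613 ztop 0.0654 [515.2  97.2] [47.6 45. ] 134.7
```

View pics/wide2.png

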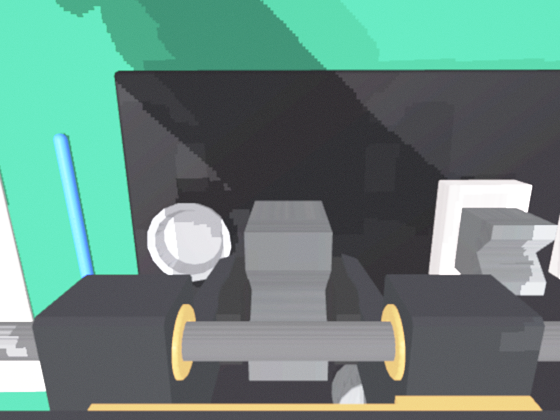

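Held wide block is centred at (288,270), level, groove along the row; the dish at (184,241) is clear of it.

{"api": "play_rows", "payload": {"motion": [[-0.001, 0.001, 0.012, 0, 0, 0, -1], [0, 0, 0.012, 0, 0, 0, -1], [0, 0, 0.011, 0, 0, 0, -1], [0, 0, 0.009, 0, 0, 0, -1], [0, 0, 0.005, 0, 0, 0, -1], [0, 0, 0, 0, 0, 0, -1], [0, 0, 0, 0, 0, 0, -1], [0, 0, 0, 0, 0, 0, -1]]}}

```text
t: 24.6
position: [0.516, 0.158, 0.0817]
ee_rot: [0.018, 1.0, 0.0, 0.0]
contact_force: [-0.5, -0.1, -6.0]
opening: 0.338
```

{"api": "play_rows", "payload": {"motion": [[0, 0, 0.001, 0, 0, 0, -1], [0, 0, 0.001, 0, 0, 0, -1], [0, 0, 0.0005, 0, 0, 0, -1], [0, 0, 0, 0, 0, 0, -1], [0, 0, 0, 0, 0, 0, -1], [0, 0, 0, 0, 0, 0, -1], [0, 0, 0, 0, 0, 0, -1], [0, 0, 0, 0, 0, 0, -1]]}}

```text
t: 25.4
position: [0.5156, 0.1577, 0.0788]
ee_rot: [0.018, 1.0, -0.0, -0.0]
contact_force: [0.9, -0.8, -5.4]
opening: 0.333
```

```bash
python3 -c "
from plan import *
a=(.5145,.159,.0785,88)
plan([(*a,0,.05,4),(.5145,.159,.17,88,0,.05,4)],start=(*a,0))
plan([(.50,.13,.22,88,0,.05,2),(.5293,-.2948,.19,-85.3,0,.36,26),(.5293,-.2948,.11,-85.3,0,.36,2),(.5293,-.2948,.11,-85.3,0,.36,2)])
"
```

```text
from [0.5145 0.159  0.0785] toolY heading 88.0
4 rows -> [0.5145 0.159  0.0785]
8 rows -> [0.5145 0.159  0.17  ]
[[0,0,0,0,0,0,0.05],[0,0,0,0,0,0,0.05],[0,0,0,0,0,0,0.05],[0,0,0,0,0,0,0.05],[0,0,-0.0229,0,0,0,0.05],[0,0,-0.0229,0,0,0,0.05],[0,0,-0.0229,0,0,0,0.05],[0,0,-0.0228,0,0,0,0.05]]
t 25.4 measured-cmd mm [  1.1  -1.3 -91.2] deg [0.   0.   0.04] open 0.33339805400383754
from [0.5145 0.159  0.17  ] toolY heading 88.0
2 rows -> [0.5  0.13 0.22]
28 rows -> [ 0.5293 -0.2949  0.19  ]
30 rows -> [ 0.5293 -0.2948  0.11  ]
32 rows -> [ 0.5293 -0.2948  0.11  ]
[[0.0067,-0.0147,-0.025,0,0,0,0.05],[0.0068,-0.0148,-0.025,0,0,0,0.05],[-0.0017,-0.0163,0.0012,0,0,6.7,0.36],[-0.0036,-0.016,0.0012,0,0,6.7,0.36],[-0.0054,-0.0155,0.0011,0,0,6.7,0.36],[-0.0072,-0.0147,0.0012,0,0,6.7,0.36],[-0.0089,-0.0138,0.0011,0,0,6.7,0.36],[-0.0104,-0.0126,0.0012,0,0,6.7,0.36]]
[[-0.0118,-0.0113,0.0011,0,0,6.7,0.36],[-0.0131,-0.0099,0.0012,0,0,6.7,0.36],[-0.0141,-0.0083,0.0011,0,0,6.6,0.36],[-0.015,-0.0066,0.0012,0,0,6.7,0.36],[-0.0156,-0.0048,0.0011,0,0,6.6,0.36],[-0.0161,-0.003,0.0012,0,0,6.7,0.36],[-0.0163,-0.0011,0.0011,0,0,6.6,0.36],[-0.0164,0.0008,0.0012,0,0,6.7,0.36]]
[[-0.0162,0.0027,0.0011,0,0,6.6,0.36],[-0.0157,0.0045,0.0012,0,0,6.7,0.36],[-0.0151,0.0063,0.0011,0,0,6.6,0.36],[-0.0143,0.008,0.0012,0,0,6.7,0.36],[-0.0132,0.0096,0.0011,0,0,6.6,0.36],[-0.0121,0.0111,0.0012,0,0,6.7,0.36],[-0.0107,0.0124,0.0011,0,0,6.6,0.36],[-0.0092,0.0136,0.0012,0,0,6.7,0.36]]
[[-0.0075,0.0145,0.0011,0,0,6.6,0.36],[-0.0058,0.0153,0.0012,0,0,6.7,0.36],[-0.004,0.0159,0.0011,0,0,6.6,0.36],[-0.0021,0.0163,0.0012,0,0,6.7,0.36],[0,0,0.04,0,0,0,0.36],[0,-0.0001,0.04,0,0,0,0.36],[0,0,0,0,0,0,0.36],[0,0,0,0,0,0,0.36]]
```

{"api": "play_rows", "payload": {"motion": [[0, 0, 0, 0, 0, 0, 0.05], [0, 0, 0, 0, 0, 0, 0.05], [0, 0, 0, 0, 0, 0, 0.05], [0, 0, 0, 0, 0, 0, 0.05], [0, 0, -0.0229, 0, 0, 0, 0.05], [0, 0, -0.0229, 0, 0, 0, 0.05], [0, 0, -0.0229, 0, 0, 0, 0.05], [0, 0, -0.0228, 0, 0, 0, 0.05]]}}

```text
t: 26.2
position: [0.5156, 0.1579, 0.1713]
ee_rot: [0.018, 1.0, 0.0, 0.0]
contact_force: [0.1, -0.2, 0.4]
opening: 0.524
```

```bash
python3 - <<'E'
from look import *
i,P=look("wide3")
print("wide");blobs(P,.082,.12,.45,.60,.12,.20,100)
print("nar");blobs(P,.085,.12,.45,.60,.23,.30,100)
E
```

```text
wide
px [288. 196.] n 2107 ztop 0.0956 [499.6 158. ] [30.  27.4] 88.1
px [288. 251.] n 2261 ztop 0.0954 [532.5 156.9] [30.1 28. ] 88.3
nar
px [467. 224.] n 3663 ztop 0.1003 [517.8 265.5] [36.9 31.2] 178.1
```

Wide block stands at about (516, 157.5) mm, within 2 mm of its place. Next is the shaft.

{"api": "play_rows", "payload": {"motion": [[0.0067, -0.0147, -0.025, 0, 0, 0, 0.05], [0.0068, -0.0148, -0.025, 0, 0, 0, 0.05], [-0.0017, -0.0163, 0.0012, 0, 0, 6.7, 0.36], [-0.0036, -0.016, 0.0012, 0, 0, 6.7, 0.36], [-0.0054, -0.0155, 0.0011, 0, 0, 6.7, 0.36], [-0.0072, -0.0147, 0.0012, 0, 0, 6.7, 0.36], [-0.0089, -0.0138, 0.0011, 0, 0, 6.7, 0.36], [-0.0104, -0.0126, 0.0012, 0, 0, 6.7, 0.36]]}}

```text
t: 27.05
position: [0.5078, 0.03, 0.2132]
ee_rot: [0.362, 0.932, -0.0, 0.0]
contact_force: [0.3, -0.1, -0.1]
opening: 0.679
```

{"api": "play_rows", "payload": {"motion": [[-0.0118, -0.0113, 0.0011, 0, 0, 6.7, 0.36], [-0.0131, -0.0099, 0.0012, 0, 0, 6.7, 0.36], [-0.0141, -0.0083, 0.0011, 0, 0, 6.6, 0.36], [-0.015, -0.0066, 0.0012, 0, 0, 6.7, 0.36], [-0.0156, -0.0048, 0.0011, 0, 0, 6.6, 0.36], [-0.0161, -0.003, 0.0012, 0, 0, 6.7, 0.36], [-0.0163, -0.0011, 0.0011, 0, 0, 6.6, 0.36], [-0.0164, 0.0008, 0.0012, 0, 0, 6.7, 0.36]]}}

```text
t: 27.85
position: [0.5168, -0.1005, 0.204]
ee_rot: [0.742, 0.67, 0.0, 0.0]
contact_force: [0.5, 0.4, -0.4]
opening: 0.679
```

{"api": "play_rows", "payload": {"motion": [[-0.0162, 0.0027, 0.0011, 0, 0, 6.6, 0.36], [-0.0157, 0.0045, 0.0012, 0, 0, 6.7, 0.36], [-0.0151, 0.0063, 0.0011, 0, 0, 6.6, 0.36], [-0.0143, 0.008, 0.0012, 0, 0, 6.7, 0.36], [-0.0132, 0.0096, 0.0011, 0, 0, 6.6, 0.36], [-0.0121, 0.0111, 0.0012, 0, 0, 6.7, 0.36], [-0.0107, 0.0124, 0.0011, 0, 0, 6.6, 0.36], [-0.0092, 0.0136, 0.0012, 0, 0, 6.7, 0.36]]}}

```text
t: 28.65
position: [0.5256, -0.2313, 0.1947]
ee_rot: [0.964, 0.267, -0.0, 0.0]
contact_force: [0.6, 1.1, -0.2]
opening: 0.676
```

{"api": "play_rows", "payload": {"motion": [[-0.0075, 0.0145, 0.0011, 0, 0, 6.6, 0.36], [-0.0058, 0.0153, 0.0012, 0, 0, 6.7, 0.36], [-0.004, 0.0159, 0.0011, 0, 0, 6.6, 0.36], [-0.0021, 0.0163, 0.0012, 0, 0, 6.7, 0.36], [0, 0, 0.04, 0, 0, 0, 0.36], [0, 0, 0.04, 0, 0, 0, 0.36], [0, 0, 0, 0, 0, 0, 0.36], [0, 0, 0, 0, 0, 0, 0.36]]}}

```text
t: 29.45
position: [0.53, -0.2959, 0.1105]
ee_rot: [0.999, 0.041, -0.001, -0.0]
contact_force: [-0.0, 0.5, 0.7]
opening: 0.676
```

```bash
python3 - <<'E'
from look import *
s=robot.state();print(s["t"],s["position"],s["ee_rot"],s["joints"].round(2))
i,P=look("sh1")
print("shaft");blobs(P,.012,.06,.42,.65,-.34,-.25,100)
print("square");blobs(P,.0365,.06,.48,.58,-.34,-.25,60)
E
```

```text
29.45 [ 0.53000518 -0.2958501   0.11045885] [ 9.99165555e-01  4.08394240e-02 -5.00762612e-04 -2.89555264e-04] [ 0.45  0.64 -0.03  1.75  0.02  0.75 -1.07]
shaft
px [288. 219.] n 9275 ztop 0.0383 [ 535.3 -295.8] [148.3  34. ] 5.2
square
px [288. 229.] n 3176 ztop 0.0387 [ 529.7 -296.3] [36.3 33.8] 5.6
```

View pics/sh1.png

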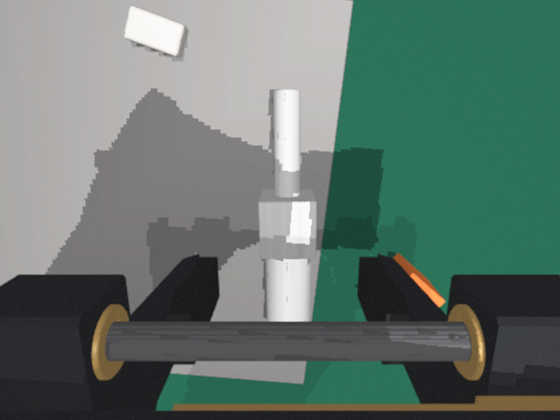

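The square sits centred at (288,229) with the thin end upwards in the picture (+x). The orange look-alike is close to the right finger, so I narrow the opening before going down.

{"api": "play_rows", "payload": {"motion": [[0, 0, 0, 0, 0, -0.5, 0.05], [0, 0, 0, 0, 0, 0, 0.05], [0, 0, 0.016, 0, 0, 0, 0.05], [0, 0, 0.02, 0, 0, 0, 0.05], [0, 0, 0.02, 0, 0, 0, 0.05], [0, 0, 0.02, 0, 0, 0, 0.05], [0, 0, 0.01, 0, 0, 0, 0.05], [0, 0, 0, 0, 0, 0, 0.05]]}}

```text
t: 30.3
position: [0.529, -0.2955, 0.0226]
ee_rot: [0.999, 0.045, -0.001, -0.001]
contact_force: [-0.2, -0.1, -0.3]
opening: 0.528
```

{"api": "play_rows", "payload": {"motion": [[0, 0, 0, 0, 0, 0, -1], [0, 0, 0, 0, 0, 0, -1], [0, 0, 0, 0, 0, 0, -1], [0, 0, 0, 0, 0, 0, -1], [0, 0, 0, 0, 0, 0, -1], [0, 0, 0, 0, 0, 0, -1], [0, 0, 0, 0, 0, 0, -1], [0, 0, 0, 0, 0, 0, -1]], "force": 40}}

```text
t: 31.1
position: [0.5307, -0.2963, 0.0251]
ee_rot: [0.999, 0.045, 0.001, 0.0]
contact_force: [-0.4, 0.7, 6.2]
opening: 0.384
```

```bash
python3 -c "
from plan import *
s=robot.state();print(s['position'],s['opening'],s['ee_rot'])
plan([(.5293,-.2948,.16,-84.8,0,-1,4),(.48,-.0,.24,-30,-10,-1,9),(.517,.2115,.24,-1.5,-25,-1,6),(.5153,.2115,.17,-1.5,-25,-1,2),(.5153,.2115,.17,-1.5,-25,-1,3)],start=(.5293,-.2948,.024,-84.8,0))
"
```

```text
[ 0.53072889 -0.29629622  0.02511837] 0.3842757014490434 [9.98982133e-01 4.51028609e-02 5.90841259e-04 2.83701547e-04]
from [ 0.5293 -0.2948  0.024 ] toolY heading -84.8
4 rows -> [ 0.5293 -0.2948  0.16  ]
13 rows -> [ 0.48 -0.    0.24]
19 rows -> [0.517  0.2115 0.2401]
21 rows -> [0.5153 0.2115 0.1699]
24 rows -> [0.5153 0.2115 0.1699]
[[0,0,-0.034,0,0,0,-1],[0,0,-0.034,0,0,0,-1],[0,0,-0.034,0,0,0,-1],[0,0,-0.034,0,0,0,-1],[-0.0025,-0.0331,-0.0089,-1,0.5,-6.1,-1],[0.0011,-0.033,-0.0095,-1,0.5,-6.1,-1],[0.0047,-0.0326,-0.01,-1,0.5,-6.1,-1],[0.0082,-0.0317,-0.0105,-1,0.5,-6.1,-1]]
[[0.0116,-0.0304,-0.011,-1.1,0.5,-6.1,-1],[0.0149,-0.0288,-0.0114,-1,0.6,-6,-1],[0.0179,-0.0269,-0.0118,-1.1,0.5,-6.1,-1],[0.0208,-0.0246,-0.0121,-1,0.6,-6,-1],[0.0233,-0.0221,-0.0122,-1.1,0.5,-6.1,-1],[0.0336,-0.0121,-0.0021,-2.4,1.4,-4.5,-1],[0.0345,-0.0093,-0.0018,-2.5,1.4,-4.5,-1],[0.0352,-0.0065,-0.0013,-2.4,1.5,-4.5,-1]]
[[0.0356,-0.0037,-0.0005,-2.5,1.4,-4.6,-1],[0.0358,-0.0008,0.0002,-2.4,1.5,-4.6,-1],[0.0357,0.0021,0.0012,-2.5,1.4,-4.5,-1],[0,-0.0156,0.0314,0,0,0,-1],[-0.0001,-0.0156,0.0314,0,0,0,-1],[0,0,0,0,0,0,-1],[0,0,0,0,0,0,-1],[0,0,0,0,0,0,-1]]
```

{"api": "play_rows", "payload": {"motion": [[0, 0, -0.034, 0, 0, 0, -1], [0, 0, -0.034, 0, 0, 0, -1], [0, 0, -0.034, 0, 0, 0, -1], [0, 0, -0.034, 0, 0, 0, -1], [-0.0025, -0.0331, -0.0089, -1, 0.5, -6.1, -1], [0.0011, -0.033, -0.0095, -1, 0.5, -6.1, -1], [0.0047, -0.0326, -0.01, -1, 0.5, -6.1, -1], [0.0082, -0.0317, -0.0105, -1, 0.5, -6.1, -1]]}}

```text
t: 31.9
position: [0.5072, -0.1638, 0.1957]
ee_rot: [0.966, 0.257, 0.018, 0.034]
contact_force: [0.7, 0.5, -2.5]
opening: 0.379
```

{"api": "play_rows", "payload": {"motion": [[0.0116, -0.0304, -0.011, -1.1, 0.5, -6.1, -1], [0.0149, -0.0288, -0.0114, -1, 0.6, -6, -1], [0.0179, -0.0269, -0.0118, -1.1, 0.5, -6.1, -1], [0.0208, -0.0246, -0.0121, -1, 0.6, -6, -1], [0.0233, -0.0221, -0.0122, -1.1, 0.5, -6.1, -1], [0.0336, -0.0121, -0.0021, -2.4, 1.4, -4.5, -1], [0.0345, -0.0093, -0.0018, -2.5, 1.4, -4.5, -1], [0.0352, -0.0065, -0.0013, -2.4, 1.5, -4.5, -1]]}}

```text
t: 32.7
position: [0.4988, 0.1056, 0.2401]
ee_rot: [0.788, 0.596, 0.098, 0.117]
contact_force: [0.8, -0.5, -2.9]
opening: 0.382
```

{"api": "play_rows", "payload": {"motion": [[0.0356, -0.0037, -0.0005, -2.5, 1.4, -4.6, -1], [0.0358, -0.0008, 0.0002, -2.4, 1.5, -4.6, -1], [0.0357, 0.0021, 0.0012, -2.5, 1.4, -4.5, -1], [0, -0.0156, 0.0314, 0, 0, 0, -1], [0, -0.0156, 0.0314, 0, 0, 0, -1], [0, 0, 0, 0, 0, 0, -1], [0, 0, 0, 0, 0, 0, -1], [0, 0, 0, 0, 0, 0, -1]]}}

```text
t: 33.5
position: [0.5174, 0.2105, 0.172]
ee_rot: [0.7, 0.681, 0.152, 0.156]
contact_force: [0.3, 0.7, -3.1]
opening: 0.382
```

```bash
python3 - <<'E'
from look import *
import json
s=robot.state();print(s["t"],s["position"],s["opening"],s["contact_force"]);M=R.from_quat(s["ee_rot"]).as_matrix();print(M.round(3)); print(json.load(open("cmd.json"))[:3])
i,P=look("sh2")
i,d=eyes.grab_frame("scene"); cv2.imwrite("pics/sc2.png",cv2.resize(i[180:400,240:520,::-1],None,fx=2.5,fy=2.5))
E
```

```text
33.5 [0.51738609 0.2105361  0.17195086] 0.3822295159657473 [ 0.26245822  0.66513781 -3.05007157]
[[ 0.028  0.905  0.425]
 [ 1.    -0.025 -0.011]
 [ 0.001  0.425 -0.905]]
[0.515306577990691, 0.21146762255200177, 0.16994834071036705]
```

View pics/sc2.png

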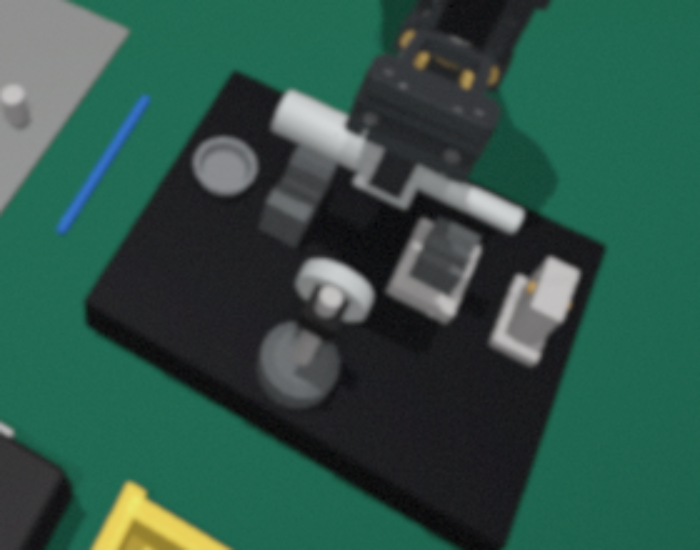

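View pics/sh2.png

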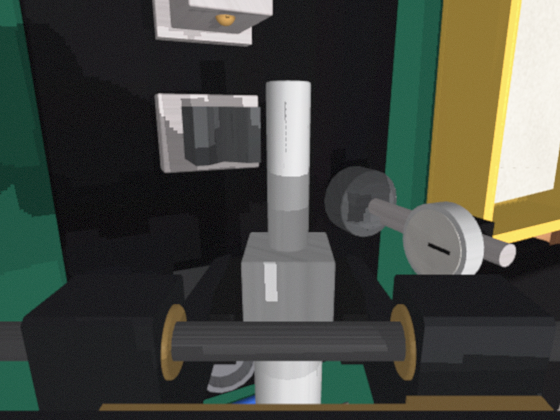

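Scene picture: the shaft hangs level at (400,170), thin end towards the stop, and the gripper leans away from the dial (335,290). The wrist picture also shows the dial clear of the body.

{"api": "play_rows", "payload": {"motion": [[0.0002, -0.0047, 0.009, 0, 0, 0, -1], [0.0002, -0.0047, 0.009, 0, 0, 0, -1], [0.0002, -0.0047, 0.009, 0, 0, 0, -1], [0.0002, -0.0047, 0.009, 0, 0, 0, -1], [0.0002, -0.0047, 0.009, 0, 0, 0, -1], [0, -0.0045, 0.0087, 0, 0, 0, -1], [0, 0, 0, 0, 0, 0, -1], [0, 0, 0, 0, 0, 0, -1]]}}

```text
t: 34.4
position: [0.5144, 0.2116, 0.1107]
ee_rot: [0.7, 0.681, 0.152, 0.155]
contact_force: [-0.2, -0.1, -3.0]
opening: 0.382
```

{"api": "play_rows", "payload": {"motion": [[0, 0, 0, 0, 0, 0, -1], [0, 0, 0, 0, 0, 0, -1], [0, 0, 0, 0, 0, 0, -1], [0, 0, 0, 0, 0, 0, -1], [0, 0, 0, 0, 0, 0, -1], [0, 0, 0, 0, 0, 0, -1], [0, 0, 0, 0, 0, 0, -1], [0, 0, 0, 0, 0, 0, -1]]}}

```text
t: 35.2
position: [0.5137, 0.2113, 0.1097]
ee_rot: [0.7, 0.681, 0.151, 0.155]
contact_force: [1.0, -0.7, -2.3]
opening: 0.384
```

{"api": "play_rows", "payload": {"motion": [[0, -0.0003, 0.0012, 0, 0, 0, -1], [0, -0.0003, 0.0011, 0, 0, 0, -1], [0, -0.0003, 0.0011, 0, 0, 0, -1], [0, -0.0003, 0.001, 0, 0, 0, -1], [0, -0.0002, 0.001, 0, 0, 0, -1], [0, 0, 0, 0, 0, 0, -1], [0, 0, 0, 0, 0, 0, -1], [0, 0, 0, 0, 0, 0, -1]]}}

```text
t: 36.0
position: [0.5152, 0.2113, 0.1044]
ee_rot: [0.7, 0.681, 0.151, 0.155]
contact_force: [1.9, -0.3, -2.3]
opening: 0.384
```

```bash
python3 - <<'E'
from look import *
s=robot.state();print(s["t"],s["position"],s["contact_force"],s["wrist_torque"]);M=R.from_quat(s["ee_rot"]).as_matrix();print(M[:,0].round(4))
i,P=look("sh3")
print("thin end");blobs(P,.1045,.125,.48,.56,.245,.31,60)
E
```

```text
36.0 [0.51516288 0.21132527 0.10444068] [ 1.94226515 -0.2925058  -2.29712238] [-0.07223237  0.0869992   0.12708541]
[ 0.027   0.9996 -0.    ]
thin end
px [292. 142.] n 4245 ztop 0.1089 [518.3 267.2] [44.6 14.8] 88.5
```

View pics/sh3.png

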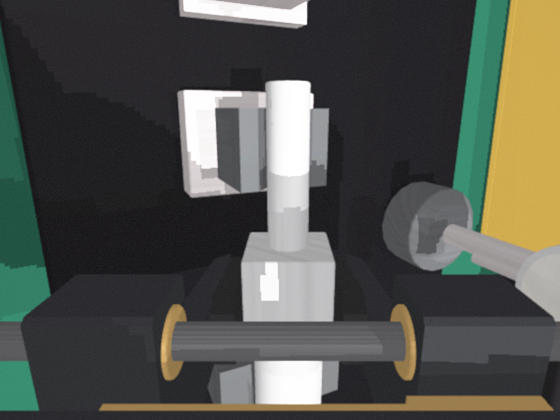

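The shaft sits in the narrow groove, which is visible on both sides of it at (290,145). I lower it the last bit and release.

{"api": "play_rows", "payload": {"motion": [[0, -0.0002, 0.0004, 0, 0, 0, -1], [0, -0.0002, 0.0004, 0, 0, 0, -1], [0, 0, 0, 0, 0, 0, -1], [0, 0, 0, 0, 0, 0, -1], [0, 0, 0, 0, 0, 0, -1], [0, 0, 0, 0, 0, 0, -0.15], [0, 0, 0, 0, 0, 0, -0.1], [0, 0, 0, 0, 0, 0, -0.05]]}}

```text
t: 36.85
position: [0.5145, 0.2114, 0.1032]
ee_rot: [0.7, 0.681, 0.151, 0.155]
contact_force: [-0.3, -0.1, 0.3]
opening: 0.477
```

{"api": "play_rows", "payload": {"motion": [[0, 0, 0, 0, 0, 0, 0.05], [0, 0, 0, 0, 0, 0, 0.15], [0, 0, 0, 0, 0, 0, 0.15], [0, 0, 0, 0, 0, 0, 0.15], [0, 0, 0, 0, 0, 0, 0.15], [0, 0, 0, 0, 0, 0, 0.15], [0, 0, 0, 0, 0, 0, 0.15], [0, 0, 0, 0, 0, 0, 0.15]]}}

```text
t: 37.65
position: [0.5148, 0.2113, 0.1034]
ee_rot: [0.7, 0.681, 0.151, 0.155]
contact_force: [-0.0, 0.4, 0.4]
opening: 0.575
```

```bash
python3 - <<'E'
from look import *
s=robot.state();print(s["t"],s["position"],s["opening"],s["contact_force"])
i,P=look("sh4")
print("thin end");blobs(P,.1045,.125,.48,.56,.245,.31,60)
E
```

```text
37.65 [0.5147813  0.21130749 0.10338649] 0.575205908976782 [-0.03557541  0.35120989  0.43805947]
thin end
px [293. 143.] n 4123 ztop 0.1086 [517.9 267.3] [44.5 14.1] 89.1
```

View pics/sh4.png

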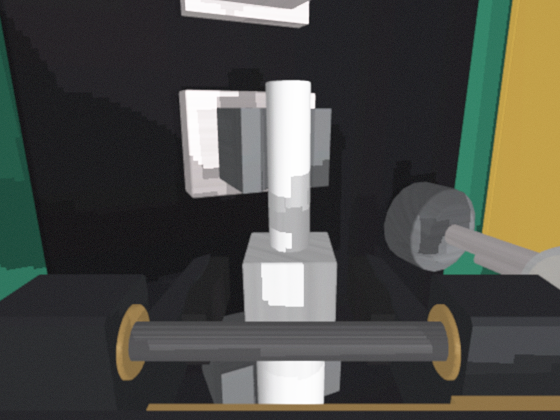

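The shaft now rests in both grooves with the fingers clear on both sides. I retreat along the tool axis.

{"api": "play_rows", "payload": {"motion": [[0, 0, -0.008, 0, 0, 0, 0.15], [0, 0, -0.015, 0, 0, 0, 0.15], [0, 0, -0.025, 0, 0, 0, 0.15], [0, 0, -0.03, 0, 0, 0, 0.15], [0, 0, -0.035, 0, 0, 0, 0.15], [0, 0, -0.035, 0, 0, 0, 0.15], [0, 0, -0.03, 0, 0, 0, 0.15], [0, 0, 0, 0, 0, 0, 0.15]]}}

```text
t: 38.5
position: [0.4399, 0.2147, 0.2682]
ee_rot: [0.699, 0.681, 0.154, 0.156]
contact_force: [0.3, -0.1, -0.7]
opening: 0.577
```

```bash
python3 - <<'E'
from look import *
s=robot.state();print(s["t"],s["position"])
i,P=look("fin")
z=P[...,2];q=P[(z>.101)&(z<.125)&(P[...,0]>.47)&(P[...,0]<.56)&(P[...,1]>.11)&(P[...,1]<.305)]
print("shaft",*rect(q[:,:2]))
for a,b in((.125,.142),(.145,.175),(.198,.222),(.24,.255),(.26,.28),(.28,.30)):
    w=q[(q[:,1]>a)&(q[:,1]<b)]; 
    if len(w): print(a,b,"ztop",np.percentile(w[:,2],97).round(4),"xmid",((w[:,0].min()+w[:,0].max())/2).round(4))
print("square");blobs(P,.1125,.125,.48,.56,.18,.245,60)
print("spacer");blobs(P,.060,.075,.45,.60,.22,.31,60)
i,d=eyes.grab_frame("scene"); cv2.imwrite("pics/sc3.png",cv2.resize(i[180:400,240:520,::-1],None,fx=2.5,fy=2.5))
E
```

```text
38.5 [0.43988866 0.21469368 0.26822855]
shaft [515.  209.8] [159.8  40.2] 87.6
0.125 0.142 ztop 0.1156 xmid 0.5147
0.145 0.175 ztop 0.1156 xmid 0.5148
0.198 0.222 ztop 0.1224 xmid 0.511
0.24 0.255 ztop 0.1087 xmid 0.5121
0.26 0.28 ztop 0.1088 xmid 0.5166
0.28 0.3 ztop 0.1087 xmid 0.5182
square
px [292. 199.] n 1421 ztop 0.1222 [514.8 204.1] [48.1 26.6] 88.2
spacer
px [250. 125.] n 1250 ztop 0.0708 [506.  265.5] [44.8 36.7] 88.6
```

View pics/sc3.png

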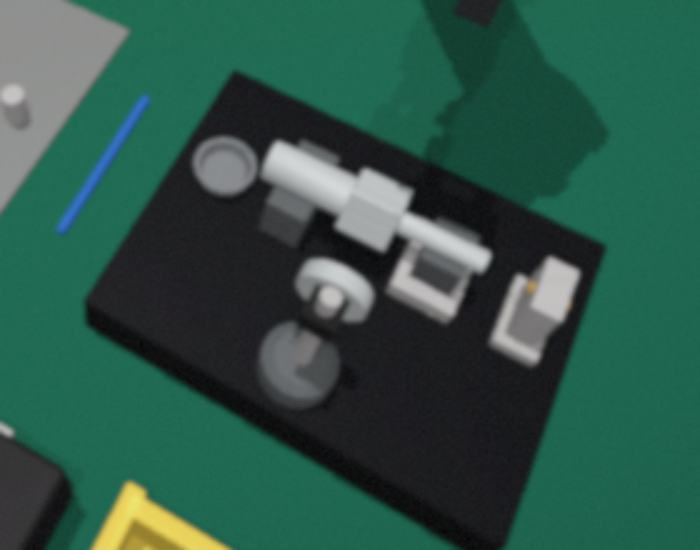

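View pics/fin.png

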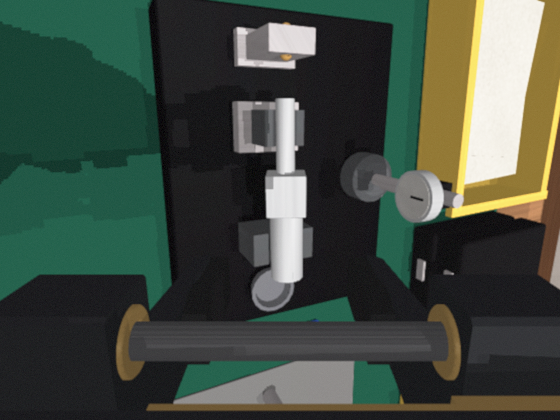

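Everything is in place: both ends give an axis height of about 0.099, so the shaft is level. The shaft's centre is near (0.516, 0.210).

{"api": "play_rows", "payload": {"motion": [[0, 0, 0, 0, 0, 0, 0.15], [0, 0, 0, 0, 0, 0, 0.15], [0, 0, 0, 0, 0, 0, 0.15], [0, 0, 0, 0, 0, 0, 0.15], [0, 0, 0, 0, 0, 0, 0.15], [0, 0, 0, 0, 0, 0, 0.15], [0, 0, 0, 0, 0, 0, 0.15], [0, 0, 0, 0, 0, 0, 0.15]]}}

```text
t: 39.4
position: [0.4395, 0.2133, 0.2647]
ee_rot: [0.7, 0.681, 0.151, 0.155]
contact_force: [-0.6, -0.2, 0.3]
opening: 0.576
```

```bash
python3 -c "
from rig import ticket; print(ticket.finish_job())"
```

```text
the job is handed in; nothing more can be done
None
```

The run-out check is set up as asked and handed in at about 39 s; the hand-in gave no verdict. The spacer went down first, then the narrow V-block on top of it, the wide V-block, and last the shaft, lowered with the gripper tilted 25° to clear the dial.

**Positions:** in the last measurements the spacer was under 1 mm from its place. The narrow block was under 1 mm from the spacer's centre, the wide block about 2–3 mm from its place, and the shaft about 1 mm. All were within 12 mm (the shaft within 15 mm lengthwise).

**Shaft:** both ends gave an axis about 49 mm above the granite, so it is level, with the thin end towards the stop. The tool force was about zero after release. I judged its seating in the grooves from pictures and height, not from a contact reading.

**Less certain:**
- **Stand centre:** it is only good to about 2 mm, because the gripper hid it from the wrist camera.
- **Square:** the last wrist view gave an off-centre outline for it, which I took to be side faces seen at an angle; the shaft's overall outline was centred.
- **Spacer:** in that same view it was partly hidden, so its figure comes from before the shaft was laid.
- **Ring, pin and eraser:** I had no contact with them that I noticed, but I did not measure them again at the end.

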